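# Make up two power-supply build kits on the lab bench

## Task

Make up two build kits from the loose parts on the bench mat. In the three-compartment tray put the transformer in the widest compartment, the finned heat sink in the middle-sized one and the larger can capacitor in the narrowest; in the two-compartment tray put the ring choke in the wider compartment and the smaller can capacitor in the narrower. Set every part right way up and flat on the floor of its compartment, and leave the terminal strip, the multimeter and the adapter box where they are.

Things in the scene. Friction and masses are not known exactly. Their poses are not given: they have to be found in the camera images.
- tray3: low grey kitting tray, fixed: three compartments in a row along its x. Outside 242 (x) by 112 (y) by 18 mm high; floor 3 mm, walls and dividers 4 mm thick, up to the rim. Compartments, each 104 mm deep in y, from -x to +x: 92 mm wide centred at x -71 mm, 74 at +16, 60 at +87. Origin: centre of underside, on the bench, z up; x points away from the robot within 0.35 rad; left or right of the mat.
- tray2: low grey kitting tray, fixed: two compartments in a row along its x. Outside 140 (x) by 112 (y) by 18 mm high; floor 3 mm, walls and dividers 4 mm thick, up to the rim. Compartments, each 104 mm deep in y, from -x to +x: 74 mm wide centred at x -29 mm, 54 at +39. Origin: centre of underside, on the bench, z up; x points away from the robot within 0.35 rad; left or right of the mat.
- transformer: small mains transformer: upright dark laminated steel block 48 (x) by 18 (y) mm, 42 mm high, copper coil bulging from both broad faces (30 mm in x, 38 overall in y, from 9 to 35 mm up), steel foot strap 64 (x) by 18 by 2 mm. 0.2 to 0.4 kg. Grip across the coil (y) or the core (x). Stands on the 3 mm bench mat at the start. Origin: centre of the underside; z up.
- heatsink: bare aluminium finned heat sink, fins up: 40 mm (x) by 50 mm (y, along the six fins) by 30 mm high, base 6 mm thick. About 0.09 kg. Stands on the 3 mm bench mat at the start. Origin: centre of the underside; z up.
- cap_large: the larger can capacitor: upright black cylinder, 42 mm diameter, 50 mm high, with an aluminium rim and two brass screw terminals on top standing 5 mm higher. About 0.1 kg. Stands on the 3 mm bench mat at the start. Origin: centre of the underside; z up.
- cap_small: the smaller can capacitor: same make, upright black cylinder, 30 mm diameter, 32 mm high, two brass screw terminals on top standing 5 mm higher. About 0.035 kg. Stands on the 3 mm bench mat at the start. Origin: centre of the underside; z up.
- choke: ring choke: doughnut-shaped coil wound with copper wire, lying flat, 48 mm across, 26 mm high, with a 16 mm hole that is not for gripping. About 0.12 kg. Stands on the 3 mm bench mat at the start. Origin: centre of the underside; z up.
- terminal_strip: spare screw-terminal strip, black with two rows of five steel screws between barriers, 22 mm (x) by 58 mm (y) by 16 mm high; stays where it is. Stands on the 3 mm bench mat at the start. Origin: centre of the underside; z up.
- multimeter: hand-held multimeter lying face up on the bench beyond one of the trays, 84 mm (x) by 169 mm (y) by 45 mm high with its dial; bystander. Origin: centre of the underside; z up.
- adapter_box: grey interface box with a plain yellow patch on top, on the bench beyond the other tray, 58 mm (x) by 90 mm (y) by 27 mm high; bystander. Origin: centre of the underside; z up.

How it is judged:
By the outcome, as a careful person would: the job done as asked, in the order asked, and still so for the second after the job is handed in, with the robot touching nothing.
It also fails if it takes over 115 s, if anything falls off the work surface, if the arm or the gripper's body presses on something with over 40 N, if the wrist force passes 120 N, or if a joint passes its speed limit or range.

## Robot

A 6-joint arm with a two-finger parallel gripper is mounted at the origin on the work surface. World frame = base frame: x ahead of the robot, y to its left, z up, the work surface at z = 0. Lengths are in m, angles in degrees, forces in N, time in s.
With the tool pointing down it reaches from about 0.35 to 0.925 m from the base axis. Payload 6.4 kg.
Tool frame: the origin (TCP) lies at the very end of the fingers, on their centre line; the grasp point (between the pads) lies 19 mm behind it; z points along the fingers, y is the line along which they close (so a half turn about z gives the same grasp; the last joint's range is limited). The gripper opens to 85 mm and grips with 20 to 120 N. Pads are 22 mm wide; open, the fingers measure 114 mm over their backs; the gripper's body (76 mm by 85 mm) begins 54 mm behind the grasp point. The pads swing forward as they close: fully open they stand 13 mm farther back than shut.
Start: joints at [-77.011, 14.043, 89.255, -0, 76.702, -9.975], TCP at [0.254, -0.598, 0.207] pointing down, gripper open.
Joint ranges: [-179.41, 179.41], [-58.25, 129.5], [7.25, 145.43], [-54.29, 234.29], [11.92, 165.04], [-157.13, 157.13]. Speed limits (degrees/s): [147.25, 147.25, 180, 180, 180, 180].

## Interface

Orientations are given as [roll, pitch, yaw] about the fixed x, y, z axes, in that order (R = Rz(yaw) Ry(pitch) Rx(roll)).
In Python, from bench import status, eyes, job gives the robot as it stands. The module is installed in compiled form; this text tells all that it offers.
- The arm moves only by the tool servo_tool, never from a script. Its argument "commands" is a list of rows, each an object with "delta_pos": the shift along the tool's x, y, z normalised to -1 to 1, where 1 is 0.02 m, a list of three; "twist": the turn about the tool's z normalised to -1 to 1, where 1 is 4 degrees; "jaw": the closure, from -1 (fully open) to 1 (shut). In form: [{"delta_pos": [x, y, z], "twist": twist, "jaw": jaw}, ...]. A call has 1 to 20 rows; each row shifts and turns the commanded pose from where the row before left it, along the tool's axes as they then stand; what a row does not reach is not made up. A row lasts 1/12 s, in which the tool goes at most 41.7 mm and 7.16 degrees, less where a joint would pass 70% of its speed; a pose out of reach is approached as far as the arm can. A call with a number of a shift or a turn outside -1 to 1 is refused whole. A call with a gripper value outside its range is refused whole. The fingers move at their own pace and stop on an object; "squeeze" is the grip in N (left out, the last holds). Time passes only in rows, so rows that do not move let the fingers close. It gives the time, the measured TCP pose, the force, the opening and the grip force at its end, in the units of the state.
- status.observe(): the state, without advancing time (a new reading comes with each control period).
- eyes.snapshot(name): name is "scene" or "top" or "wrist"; returns the picture (480x640x3 uint8, blue, green, red); there is no depth.
- eyes.camera_info(name): a dict with "vertical_fov" (degrees; the focal length in pixels is half the picture's height over the tangent of half this angle, whatever the lens; pixels are square), "cx", "cy" (the principal point, pixels), "distortion" ([k1, k2, p1, p2, k3] as OpenCV has them; the pictures are not rectified), "R" (3x3) and "t" (3): a world point X has camera coordinates R X + t. Camera axes: x right, y down, z forward; pixel columns grow to the right and rows downward; lengths in m; the calibration is good to about 2 mm. A picture is of the moment at which its call begins: read the wrist's pose just before it. camera_info takes no time and is no camera call; for the wrist camera it gives the pose at the moment of the call.
- job.sign_off(): hands the job in; it is judged then, once.
The state is a dict: "clock": time; "joint_pos": joint angles; "joint_vel": joint speeds; "joint_torque": joint torques, N m; "ee_pos": TCP position; "ee_rot": TCP orientation; "force": force on the tool from outside, world axes, zero at the start; "wrist_torque": the same for the moment, N m; "grip_width": finger opening in m; "grasp_force": force on a finger pad.
Only numpy, scipy, OpenCV 4.12 (cv2) and the standard library are available. Lean on these libraries where they do the work, as an engineer would, in place of code of your own. Each camera call takes 0.05 s, during which the arm holds its last target. There are 200 camera calls.

## Working session

There is one attempt and no reset: what is moved stays moved. The work goes in short steps, Python scripts to look and compute and a tool call to move; the robot and the scene stay as the last step left them, time stands still between calls to the robot, and variables do not carry over. Pictures are saved under pics/ and viewed, at most 14 in all, crops included, and the job is handed in when it is done.

Besides the shell and the picture viewer there is one more tool, called after "Emit:" as a command line: name --argument value ..., lists and objects as JSON in quotes. servo_tool: Moves the arm, as the interface text tells. Its arguments: {"type":"object","properties":{"commands":{"type":"array"},"squeeze":{"type":"number"}},"required":["commands"]}

```bash
mkdir -p pics; python3 - <<'E'
from bench import status, eyes
import cv2
s=status.observe(); print(s)
for n in("top","scene"):
    cv2.imwrite(f"pics/{n}0.png",eyes.snapshot(n)); print(n,eyes.camera_info(n))
E
```

```text
{'clock': 0.0, 'joint_pos': array([-7.70095888e+01,  1.40844295e+01,  8.93242280e+01, -1.58699693e-03,
        7.67033360e+01, -9.97700592e+00]), 'joint_vel': array([-0.01802449, -0.05185004, -0.01436534, -0.05148243,  0.02549953,
        0.09624793]), 'joint_torque': array([-1.87776001e-03, -4.29503202e+01, -3.26131332e+01, -1.78593800e-04,
        5.24516319e-03,  6.41078913e-06]), 'ee_pos': array([ 0.2534762 , -0.59788186,  0.20638332]), 'ee_rot': array([-1.79889433e+02, -1.78827890e-02,  2.29677663e+01]), 'force': array([-0.36119225,  0.10517138,  1.34074232]), 'wrist_torque': array([ 0.03523649, -0.02141569,  0.04284069]), 'grasp_force': 0.0, 'grip_width': 0.08541685422246136}
top {'vertical_fov': 57.160416673878224, 'cx': 322.46437765116343, 'cy': 238.43617292831053, 'distortion': array([-0.0139382,  0.       ,  0.       ,  0.       ,  0.       ]), 'R': array([[ 0.01925986, -0.99979625,  0.00604263],
       [-0.99100086, -0.01989045, -0.13236942],
       [ 0.13246264, -0.00343884, -0.99118203]]), 't': array([-0.00649489,  0.56834974,  0.90291014])}
scene {'vertical_fov': 43.572697309174345, 'cx': 323.3591505103735, 'cy': 235.55800595834273, 'distortion': array([0.05334338, 0.        , 0.        , 0.        , 0.        ]), 'R': array([[ 0.65595985,  0.75464663, -0.01500452],
       [ 0.44299534, -0.40100675, -0.80184083],
       [-0.6111234 ,  0.51932846, -0.59734927]]), 't': array([-0.37841195, -0.22772524,  1.3558069 ])}
```

View pics/top0.png

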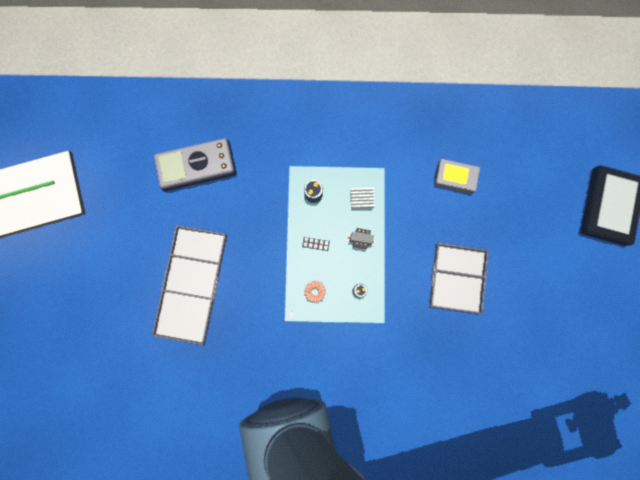

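View pics/scene0.png

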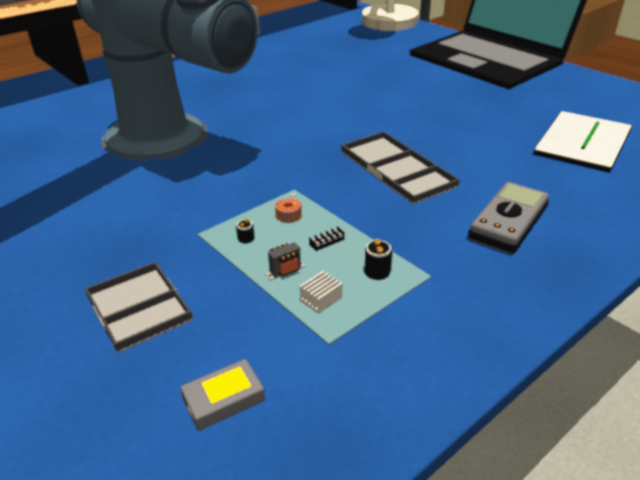

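```bash
python3 - <<'E'
import cv2,numpy as np
im=cv2.imread("pics/top0.png")
a=cv2.resize(im[160:330,280:392],None,fx=4.7,fy=3.5*4.7/4.7*1.0,interpolation=3)
a=cv2.resize(im[165:325,280:390],None,fx=3.7,fy=3.7,interpolation=3)   # mat
b=cv2.resize(im[220:350,150:230],None,fx=4.5,fy=4.5,interpolation=3)
c=cv2.resize(im[240:318,426:492],None,fx=4.5,fy=4.5,interpolation=3)
cv2.imwrite("pics/mat.png",a)
h=max(b.shape[0],c.shape[0]); f=np.zeros((h,b.shape[1]+c.shape[1],3),np.uint8)
f[:b.shape[0],:b.shape[1]]=b; f[:c.shape[0],b.shape[1]:]=c
cv2.imwrite("pics/trays.png",f); print(a.shape,f.shape)
E
```

```text
(592, 407, 3) (585, 657, 3)
```

View pics/mat.png

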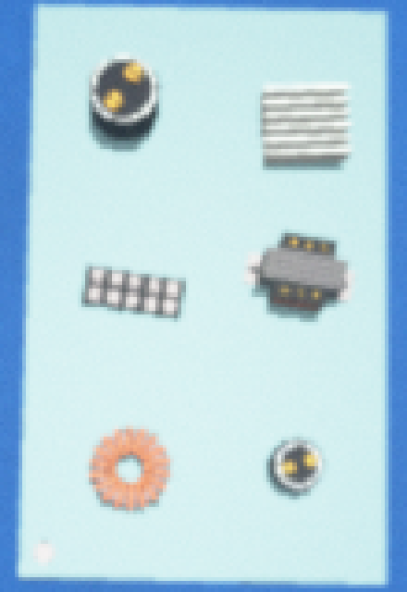

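View pics/trays.png

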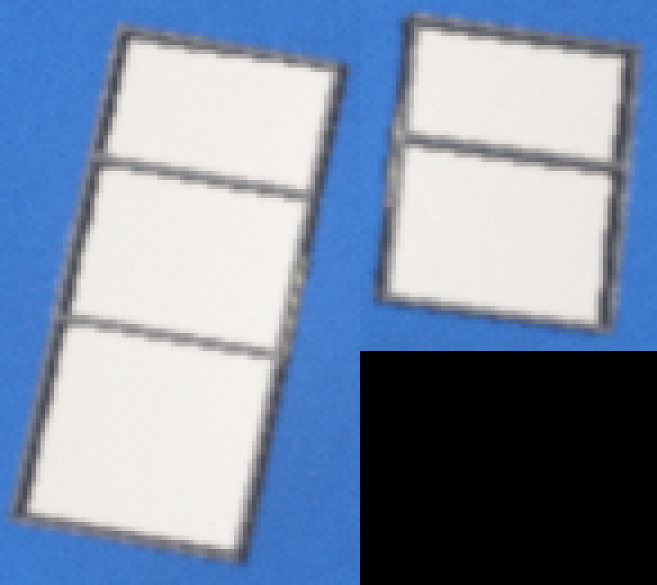

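```bash
cat > h.py <<'E'
import numpy as np,cv2
from bench import status,eyes
from scipy.spatial.transform import Rotation as Ro
def p2w(info,uv,z):
    f=240/np.tan(np.radians(info["vertical_fov"]/2))
    K=np.array([[f,0,info["cx"]],[0,f,info["cy"]],[0,0,1]])
    n=cv2.undistortPoints(np.array(uv,float).reshape(-1,1,2),K,np.array(info["distortion"])).reshape(-1,2)
    R=np.array(info["R"]);t=np.array(info["t"]);c=-R.T@t
    d=np.c_[n,np.ones(len(n))]@R
    return c+d*((z-c[2])/d[:,2])[:,None]
def crop2px(p,s,o): return (np.array(p,float)+.5)/s-.5+np.array(o)
def goto(x,y,z,yaw,s=None):
    "units still to go in tool axes (20mm, 4deg); twist after the shift"
    s=s or status.observe(); R=Ro.from_euler("xyz",s["ee_rot"],degrees=True).as_matrix()
    d=R.T@(np.array([x,y,z])-s["ee_pos"])/.02
    dy=(yaw-s["ee_rot"][2]+180)%360-180
    print("pos",np.round(s["ee_pos"],4),"rot",np.round(s["ee_rot"],1),"units",np.round(d,2),"twist",round(-dy/4,2))
E
python3 - <<'E'
from h import *
I=eyes.camera_info("top")
m=lambda p,z:np.round(p2w(I,crop2px(p,3.7,(280,165)),z),4)
print("capL",m([(126,90)],.053)); print("hs",m([(306,121),(264,86),(348,88)],.033))
print("tr",m([(304,271),(262,264),(347,280)],.045)); print("capS",m([(296,464)],.035)); print("choke",m([(130,468)],.022)); print("strip",m([(134,292)],.019))
for n,c,o,L in(("t3",[(120,25),(345,65),(243,562),(12,518)],(150,220),.242),("t2",[(50,15),(277,46),(250,331),(17,300)],(426,240),.14)):
    w=p2w(I,crop2px(c,4.5,o),.018)
    ax=(w[0]+w[1]-w[2]-w[3])[:2]/2; ay=(w[0]+w[3]-w[1]-w[2])[:2]/2
    print(n,w.mean(0).round(4),"len",np.linalg.norm(ax),np.linalg.norm(ay),"yaw",np.degrees(np.arctan2(ax[1],ax[0])),np.degrees(np.arctan2(-ay[0],ay[1])))
E
```

```text
capL [[0.6724 0.0255 0.053 ]]
hs [[ 0.6609 -0.0803  0.033 ]
 [ 0.6815 -0.0554  0.033 ]
 [ 0.6813 -0.105   0.033 ]]
tr [[ 0.5703 -0.0787  0.045 ]
 [ 0.5738 -0.0545  0.045 ]
 [ 0.5656 -0.1033  0.045 ]]
capS [[ 0.4605 -0.0759  0.035 ]]
choke [[0.4566 0.0189 0.022 ]]
strip [[0.5594 0.0188 0.019 ]]
t3 [0.467  0.2881 0.018 ] len 0.2390607827505287 0.11158799744698292 yaw -8.781247070201358 -9.139236636260753
t2 [ 0.4912 -0.2914  0.018 ] len 0.13800090829472433 0.11141207661062828 yaw -7.219730524171479 -6.588729713518072
```

```bash
python3 - <<'E'
from h import *
goto(.57,-.0787,.2,-9.3)
E
```

```text
pos [ 0.2535 -0.5979  0.2064] rot [-179.9   -0.    23. ] units [ 24.7  -17.73   0.36] twist 8.07
```

Emit:
servo_tool --commands '[{"delta_pos":[0.95,-0.68,0],"twist":0,"jaw":-1},{"delta_pos":[0.95,-0.68,0],"twist":0,"jaw":-1},{"delta_pos":[0.95,-0.68,0],"twist":0,"jaw":-1},{"delta_pos":[0.95,-0.68,0],"twist":0,"jaw":-1},{"delta_pos":[0.95,-0.68,0],"twist":0,"jaw":-1},{"delta_pos":[0.95,-0.68,0],"twist":0,"jaw":-1},{"delta_pos":[0.95,-0.68,0],"twist":0,"jaw":-1},{"delta_pos":[0.95,-0.68,0],"twist":0,"jaw":-1},{"delta_pos":[0.95,-0.68,0],"twist":0,"jaw":-1},{"delta_pos":[0.95,-0.68,0],"twist":0,"jaw":-1},{"delta_pos":[0.95,-0.68,0],"twist":0,"jaw":-1},{"delta_pos":[0.95,-0.68,0],"twist":0,"jaw":-1},{"delta_pos":[0.95,-0.68,0],"twist":0,"jaw":-1},{"delta_pos":[0.95,-0.68,0],"twist":0,"jaw":-1},{"delta_pos":[0.95,-0.68,0],"twist":0,"jaw":-1},{"delta_pos":[0.95,-0.68,0],"twist":0,"jaw":-1},{"delta_pos":[0.95,-0.68,0],"twist":0,"jaw":-1},{"delta_pos":[0.95,-0.68,0],"twist":0,"jaw":-1},{"delta_pos":[0.95,-0.68,0],"twist":0,"jaw":-1},{"delta_pos":[0.95,-0.68,0],"twist":0,"jaw":-1}]'

```text
clock: 1.77
ee_pos: [0.4976, -0.1985, 0.2071]
ee_rot: [-180.0, 0.0, 23.0]
force: [0.6, 0.6, -1.3]
grip_width: 0.0857
grasp_force: 0.0
```

Emit:
servo_tool --commands '[{"delta_pos":[0.95,-0.68,0],"twist":0,"jaw":-1},{"delta_pos":[0.95,-0.68,0],"twist":0,"jaw":-1},{"delta_pos":[0.95,-0.68,0],"twist":0,"jaw":-1},{"delta_pos":[0.95,-0.68,0],"twist":0,"jaw":-1},{"delta_pos":[0.95,-0.68,0],"twist":0,"jaw":-1},{"delta_pos":[0.95,-0.68,0],"twist":0,"jaw":-1},{"delta_pos":[0,0,0],"twist":1,"jaw":-1},{"delta_pos":[0,0,0],"twist":1,"jaw":-1},{"delta_pos":[0,0,0],"twist":1,"jaw":-1},{"delta_pos":[0,0,0],"twist":1,"jaw":-1},{"delta_pos":[0,0,0],"twist":1,"jaw":-1},{"delta_pos":[0,0,0],"twist":1,"jaw":-1},{"delta_pos":[0,0,0],"twist":1,"jaw":-1},{"delta_pos":[0,0,0],"twist":1,"jaw":-1},{"delta_pos":[0,0,0],"twist":0,"jaw":-1},{"delta_pos":[0,0,0],"twist":0,"jaw":-1}]'

```text
clock: 3.1
ee_pos: [0.5703, -0.0801, 0.2071]
ee_rot: [-180.0, 0.0, -8.9]
force: [-0.1, 0.0, 0.6]
grip_width: 0.0851
grasp_force: 0.0
```

```bash
python3 - <<'E'
from h import *
goto(.57,-.0787,.2,-9.3)
I=eyes.camera_info("wrist"); cv2.imwrite("pics/w1.png",eyes.snapshot("wrist"))
import pickle; pickle.dump(I,open("w1.pkl","wb"))
print(I)
E
```

```text
pos [ 0.5703 -0.0801  0.2071] rot [-180.     0.    -8.9] units [-0.02 -0.07  0.35] twist 0.09
{'vertical_fov': 71.4602207246873, 'cx': 320.54568603811947, 'cy': 239.35935407337254, 'distortion': array([-0.03106621,  0.        ,  0.        ,  0.        ,  0.        ]), 'R': array([[-1.55567736e-01, -9.87825165e-01,  3.50301262e-04],
       [-9.38282622e-01,  1.47876401e-01,  3.12663223e-01],
       [-3.08908402e-01,  4.83116284e-02, -9.49863983e-01]]), 't': array([0.00886953, 0.50654276, 0.55983196])}
```

View pics/w1.png

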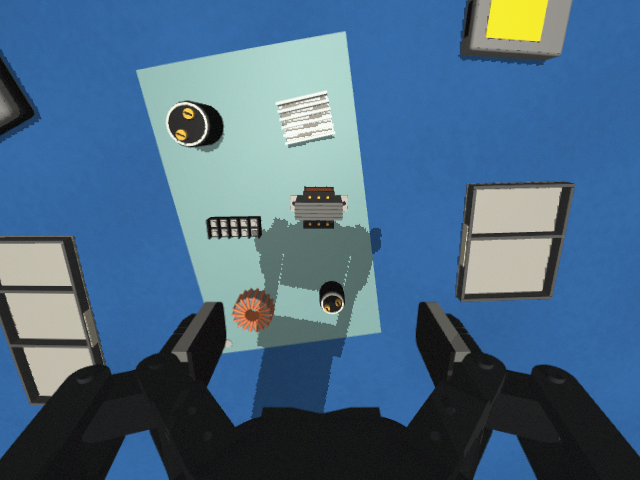

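```bash
python3 - <<'E'
import cv2
im=cv2.imread("pics/w1.png")
cv2.imwrite("pics/w1a.png",cv2.resize(im[85:235,160:355],None,fx=4,fy=4,interpolation=3))
E
```

```text
(no output)
```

View pics/w1a.png

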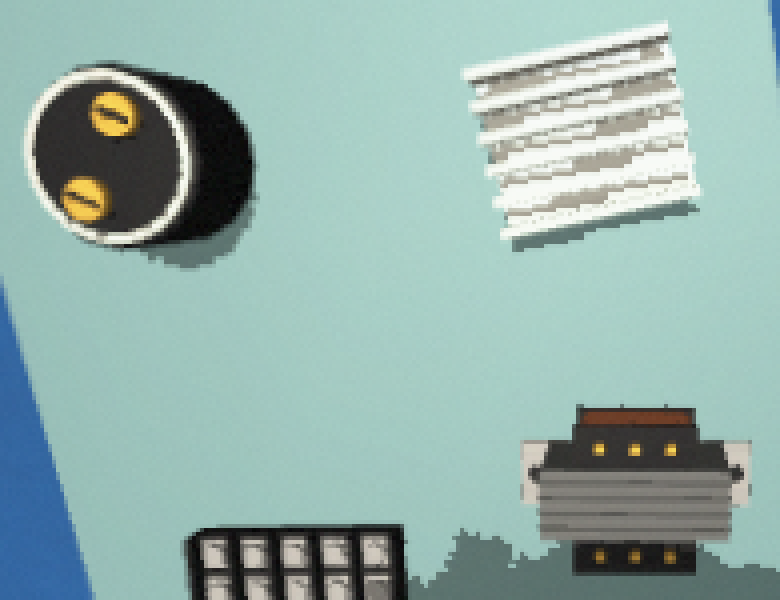

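```bash
python3 - <<'E'
from h import *
import pickle; I=pickle.load(open("w1.pkl","rb"))
m=lambda p,z:np.round(p2w(I,crop2px(p,4,(160,85)),z),4)
print("capL",m([(108,155)],.053)); print("hs",m([(583.5,133),(463,75),(668,28)],.033))
print("tr",m([(635,506),(541,506),(731,506)],.045))
print("capS",p2w(I,[(331,302)],.035),"choke",p2w(I,[(253,310)],.022))
w=p2w(I,[(470,184),(573,183),(551,298),(459,299)],.018)
ax=(w[0]+w[1]-w[2]-w[3])[:2]/2; ay=(w[0]+w[3]-w[1]-w[2])[:2]/2
print(w.mean(0).round(4),"len",np.linalg.norm(ax),np.linalg.norm(ay),"yaw",np.degrees(np.arctan2(ax[1],ax[0])),np.degrees(np.arctan2(-ay[0],ay[1])))
goto(.57,-.0787,.2,-9.3)
E
```

```text
capL [[0.6748 0.0267 0.053 ]]
hs [[ 0.6628 -0.0807  0.033 ]
 [ 0.6802 -0.0546  0.033 ]
 [ 0.6828 -0.1043  0.033 ]]
tr [[ 0.5728 -0.079   0.045 ]
 [ 0.5764 -0.0556  0.045 ]
 [ 0.569  -0.1029  0.045 ]]
capS [[ 0.46346212 -0.07605688  0.035     ]] choke [[0.46008404 0.01825859 0.022     ]]
[ 0.494  -0.2912  0.018 ] len 0.13852419609524697 0.11317787017309554 yaw -6.463446407469551 -8.35722012872009
pos [ 0.5703 -0.0801  0.2072] rot [-180.     0.    -8.9] units [-0.03 -0.07  0.36] twist 0.09
```

Emit:
servo_tool --commands '[{"delta_pos":[0.05,-0.07,0.97],"twist":0,"jaw":-1},{"delta_pos":[0,0,0.97],"twist":0,"jaw":-1},{"delta_pos":[0,0,0.97],"twist":0,"jaw":-1},{"delta_pos":[0,0,0.97],"twist":0,"jaw":-1},{"delta_pos":[0,0,0.97],"twist":0,"jaw":-1},{"delta_pos":[0,0,0.97],"twist":0,"jaw":-1},{"delta_pos":[0,0,0.97],"twist":0,"jaw":-1},{"delta_pos":[0,0,0.97],"twist":0,"jaw":-1},{"delta_pos":[0,0,0.97],"twist":0,"jaw":-1},{"delta_pos":[0,0,0.92],"twist":0,"jaw":-1},{"delta_pos":[0,0,0],"twist":0,"jaw":-1},{"delta_pos":[0,0,0],"twist":0,"jaw":1},{"delta_pos":[0,0,0],"twist":0,"jaw":1},{"delta_pos":[0,0,0],"twist":0,"jaw":1},{"delta_pos":[0,0,0],"twist":0,"jaw":1},{"delta_pos":[0,0,0],"twist":0,"jaw":1},{"delta_pos":[0,0,0],"twist":0,"jaw":1},{"delta_pos":[0,0,0],"twist":0,"jaw":1}]' --squeeze 50

```text
clock: 4.65
ee_pos: [0.5732, -0.0793, 0.0168]
ee_rot: [180.0, -0.2, -9.0]
force: [-1.9, 1.1, 6.9]
grip_width: 0.0453
grasp_force: 50.0
```

Emit:
servo_tool --commands '[{"delta_pos":[0,0,-0.5],"twist":0,"jaw":1},{"delta_pos":[0,0,-1],"twist":0,"jaw":1},{"delta_pos":[0,0,-1],"twist":0,"jaw":1},{"delta_pos":[0,0,-1],"twist":0,"jaw":1},{"delta_pos":[0,0,-0.5],"twist":0,"jaw":1},{"delta_pos":[0,0,0],"twist":0,"jaw":1},{"delta_pos":[0,0,0],"twist":0,"jaw":1}]'

```text
clock: 5.23
ee_pos: [0.5717, -0.079, 0.0947]
ee_rot: [180.0, -0.0, -9.0]
force: [1.0, 0.4, -3.5]
grip_width: 0.0448
grasp_force: 51.5
```

```bash
python3 - <<'E'
from h import *
goto(.398,.299,.09,-9)
cv2.imwrite("pics/w2.png",cv2.resize(eyes.snapshot("wrist")[150:],None,fx=1,fy=1))
E
```

```text
pos [ 0.5717 -0.079   0.0947] rot [180.  -0.  -9.] units [-11.55 -17.3    0.23] twist -0.01
```

View pics/w2.png

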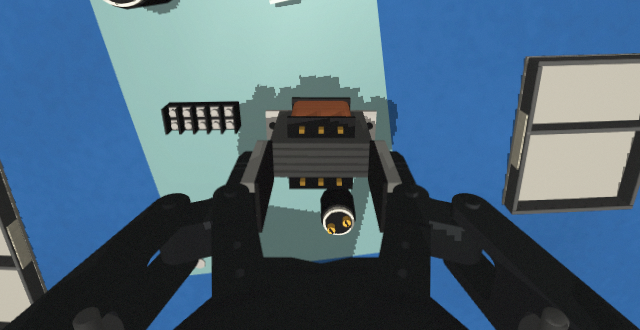

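Emit:
servo_tool --commands '[{"delta_pos":[-0.3,-0.45,0],"twist":0,"jaw":1},{"delta_pos":[-0.6,-0.9,0],"twist":0,"jaw":1},{"delta_pos":[-0.6,-0.9,0],"twist":0,"jaw":1},{"delta_pos":[-0.6,-0.9,0],"twist":0,"jaw":1},{"delta_pos":[-0.6,-0.9,0],"twist":0,"jaw":1},{"delta_pos":[-0.6,-0.9,0],"twist":0,"jaw":1},{"delta_pos":[-0.6,-0.9,0],"twist":0,"jaw":1},{"delta_pos":[-0.6,-0.9,0],"twist":0,"jaw":1},{"delta_pos":[-0.6,-0.9,0],"twist":0,"jaw":1},{"delta_pos":[-0.6,-0.9,0],"twist":0,"jaw":1},{"delta_pos":[-0.6,-0.9,0],"twist":0,"jaw":1},{"delta_pos":[-0.6,-0.9,0],"twist":0,"jaw":1},{"delta_pos":[-0.6,-0.9,0],"twist":0,"jaw":1},{"delta_pos":[-0.6,-0.9,0],"twist":0,"jaw":1},{"delta_pos":[-0.6,-0.9,0],"twist":0,"jaw":1},{"delta_pos":[-0.6,-0.9,0],"twist":0,"jaw":1},{"delta_pos":[-0.6,-0.9,0],"twist":0,"jaw":1},{"delta_pos":[-0.6,-0.9,0],"twist":0,"jaw":1},{"delta_pos":[-0.6,-0.9,0],"twist":0,"jaw":1},{"delta_pos":[-0.45,-0.65,0],"twist":0,"jaw":1}]'

```text
clock: 6.95
ee_pos: [0.3954, 0.3002, 0.093]
ee_rot: [179.9, 0.2, -9.0]
force: [-0.3, 0.3, -2.3]
grip_width: 0.0451
grasp_force: 51.6
```

Emit:
servo_tool --commands '[{"delta_pos":[0,0,0],"twist":0,"jaw":1},{"delta_pos":[0,0,0],"twist":0,"jaw":1},{"delta_pos":[0,0,0],"twist":0,"jaw":1}]'

```text
clock: 7.2
ee_pos: [0.3972, 0.2986, 0.0936]
ee_rot: [179.9, 0.1, -9.0]
force: [1.0, -0.5, -2.9]
grip_width: 0.0446
grasp_force: 51.7
```

```bash
python3 - <<'E'
from h import *
import pickle
goto(.398,.299,.0168,-9)
I=eyes.camera_info("wrist"); pickle.dump(I,open("w3.pkl","wb"))
cv2.imwrite("pics/w3.png",eyes.snapshot("wrist"))
E
```

```text
pos [0.3972 0.2986 0.0936] rot [ 1.799e+02  1.000e-01 -9.000e+00] units [ 0.04 -0.03  3.84] twist -0.0
```

View pics/w3.png

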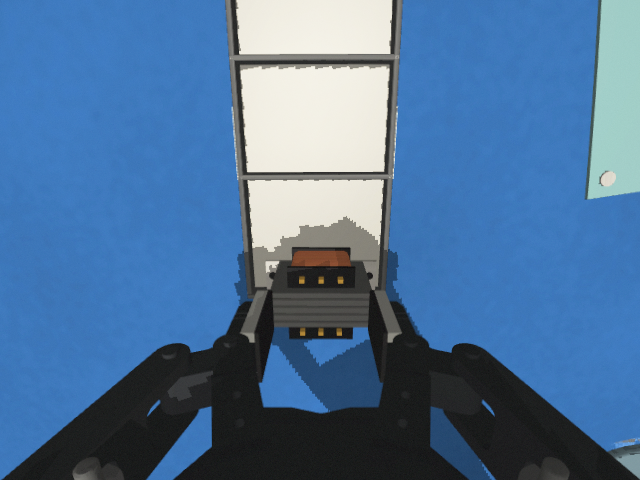

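```bash
python3 - <<'E'
from h import *
import pickle; I=pickle.load(open("w3.pkl","rb"))
w=p2w(I,[(238,177),(392,177),(230,58),(401,58)],.018)[:,:2]; print(w)
a=w[:2].mean(0);b=w[2:].mean(0);d=(b-a)/np.linalg.norm(b-a)
print(a,b,np.linalg.norm(b-a),np.linalg.norm(w[0]-w[1]),np.degrees(np.arctan2(d[1],d[0])))
print("compartments",[a+d*(x+.023) for x in(-.071,.016,.087)],"centre",a+d*.023)
E
```

```text
[[0.45391472 0.34900142]
 [0.43642718 0.23936037]
 [0.53038853 0.33651125]
 [0.51280766 0.22611668]]
[0.44517095 0.29418089] [0.5215981  0.28131397] 0.07750268636658932 0.11102690275869227 -9.5564406116648
compartments [array([0.39783707, 0.30214981]), array([0.48362973, 0.28770615]), array([0.55364443, 0.27591879])] centre [0.46785177 0.29036245]
```

Emit:
servo_tool --commands '[{"delta_pos":[0.04,-0.07,0.6],"twist":0,"jaw":1},{"delta_pos":[0,0,0.9],"twist":0,"jaw":1},{"delta_pos":[0,0,0.9],"twist":0,"jaw":1},{"delta_pos":[0,0,0.7],"twist":0,"jaw":1},{"delta_pos":[0,0,0.4],"twist":0,"jaw":1},{"delta_pos":[0,0,0.2],"twist":0,"jaw":1},{"delta_pos":[0,0,0.12],"twist":0,"jaw":1},{"delta_pos":[0,0,0],"twist":0,"jaw":1},{"delta_pos":[0,0,0],"twist":0,"jaw":1},{"delta_pos":[0,0,0],"twist":0,"jaw":1}]'

```text
clock: 8.08
ee_pos: [0.3997, 0.3006, 0.0189]
ee_rot: [-179.9, -0.1, -9.0]
force: [-0.7, -0.1, -2.3]
grip_width: 0.045
grasp_force: 51.7
```

Emit:
servo_tool --commands '[{"delta_pos":[0,0,0.06],"twist":0,"jaw":1},{"delta_pos":[0,0,0.06],"twist":0,"jaw":1},{"delta_pos":[0,0,0],"twist":0,"jaw":1},{"delta_pos":[0,0,0],"twist":0,"jaw":1}]'

```text
clock: 8.42
ee_pos: [0.3997, 0.3006, 0.0169]
ee_rot: [-180.0, -0.1, -9.0]
force: [-1.3, -1.3, 6.8]
grip_width: 0.0451
grasp_force: 53.2
```

Emit:
servo_tool --commands '[{"delta_pos":[0,0,0],"twist":0,"jaw":-0.2},{"delta_pos":[0,0,0],"twist":0,"jaw":-0.46},{"delta_pos":[0,0,0],"twist":0,"jaw":-0.46},{"delta_pos":[0,0,0],"twist":0,"jaw":-0.46},{"delta_pos":[0,0,0],"twist":0,"jaw":-0.46},{"delta_pos":[0,0,-0.5],"twist":0,"jaw":-0.46},{"delta_pos":[0,0,-1],"twist":0,"jaw":-0.46},{"delta_pos":[0,0,-1],"twist":0,"jaw":-0.46},{"delta_pos":[0,0,-1],"twist":0,"jaw":-0.46},{"delta_pos":[0,0,-1],"twist":0,"jaw":-1},{"delta_pos":[0,0,0],"twist":0,"jaw":-1},{"delta_pos":[0,0,0],"twist":0,"jaw":-1}]'

```text
clock: 9.42
ee_pos: [0.3999, 0.3007, 0.1073]
ee_rot: [-179.9, -0.2, -9.0]
force: [0.1, -0.0, -1.0]
grip_width: 0.0848
grasp_force: 0.0
```

```bash
python3 - <<'E'
from h import *
goto(.662,-.0805,.107,2.5)
E
```

```text
pos [0.3999 0.3007 0.1073] rot [-179.9   -0.2   -9. ] units [15.94 16.77  0.03] twist -2.88
```

Emit:
servo_tool --commands '[{"delta_pos":[0.88,0.93,0],"twist":0,"jaw":-1},{"delta_pos":[0.88,0.93,0],"twist":0,"jaw":-1},{"delta_pos":[0.88,0.93,0],"twist":0,"jaw":-1},{"delta_pos":[0.88,0.93,0],"twist":0,"jaw":-1},{"delta_pos":[0.88,0.93,0],"twist":0,"jaw":-1},{"delta_pos":[0.88,0.93,0],"twist":0,"jaw":-1},{"delta_pos":[0.88,0.93,0],"twist":0,"jaw":-1},{"delta_pos":[0.88,0.93,0],"twist":0,"jaw":-1},{"delta_pos":[0.88,0.93,0],"twist":0,"jaw":-1},{"delta_pos":[0.88,0.93,0],"twist":0,"jaw":-1},{"delta_pos":[0.88,0.93,0],"twist":0,"jaw":-1},{"delta_pos":[0.88,0.93,0],"twist":0,"jaw":-1},{"delta_pos":[0.88,0.93,0],"twist":0,"jaw":-1},{"delta_pos":[0.88,0.93,0],"twist":0,"jaw":-1},{"delta_pos":[0.88,0.93,0],"twist":0,"jaw":-1},{"delta_pos":[0.88,0.93,0],"twist":0,"jaw":-1},{"delta_pos":[0.88,0.93,0],"twist":0,"jaw":-1},{"delta_pos":[0.88,0.93,0],"twist":0,"jaw":-1}]'

```text
clock: 10.92
ee_pos: [0.6587, -0.0809, 0.1037]
ee_rot: [-180.0, 0.2, -9.0]
force: [-0.3, 0.1, 0.2]
grip_width: 0.0852
grasp_force: 0.0
```

Emit:
servo_tool --commands '[{"delta_pos":[0.1,0.03,0],"twist":-0.96,"jaw":-1},{"delta_pos":[0,0,0],"twist":-0.96,"jaw":-1},{"delta_pos":[0,0,0],"twist":-0.96,"jaw":-1},{"delta_pos":[0,0,0],"twist":0,"jaw":-1},{"delta_pos":[0,0,0],"twist":0,"jaw":-1}]'

```text
clock: 11.33
ee_pos: [0.6602, -0.0808, 0.1042]
ee_rot: [-180.0, 0.1, 2.4]
force: [-0.3, 0.0, -0.5]
grip_width: 0.0854
grasp_force: 0.0
```

```bash
python3 - <<'E'
from h import *
import pickle
goto(.662,-.0805,.007,2.5)
I=eyes.camera_info("wrist"); pickle.dump(I,open("w4.pkl","wb"))
cv2.imwrite("pics/w4.png",eyes.snapshot("wrist"))
E
```

```text
pos [ 0.6602 -0.0808  0.1042] rot [-1.8e+02  1.0e-01  2.4e+00] units [ 0.1  -0.01  4.86] twist -0.03
```

View pics/w4.png

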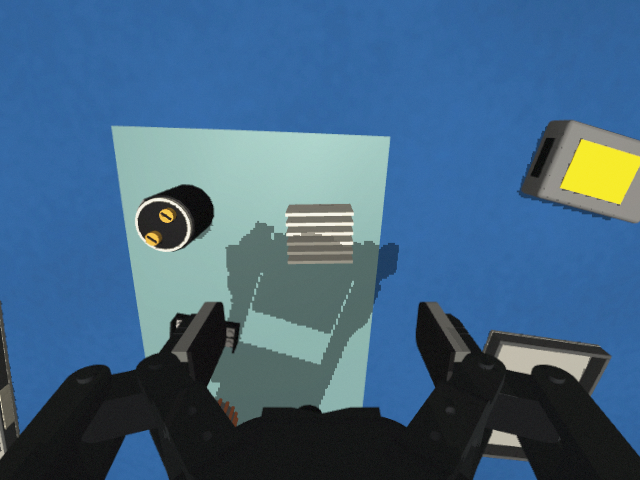

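```bash
python3 - <<'E'
from h import *
import pickle; I=pickle.load(open("w4.pkl","rb"))
print(p2w(I,[(320,235)],.033),p2w(I,[(165,224)],.053))
E
```

```text
[[ 0.66563591 -0.08081965  0.033     ]] [[0.67545584 0.02514598 0.053     ]]
```

Emit:
servo_tool --commands '[{"delta_pos":[0.1,0,0.8],"twist":0,"jaw":-1},{"delta_pos":[0,0,0.9],"twist":0,"jaw":-1},{"delta_pos":[0,0,0.9],"twist":0,"jaw":-1},{"delta_pos":[0,0,0.9],"twist":0,"jaw":-1},{"delta_pos":[0,0,0.9],"twist":0,"jaw":-1},{"delta_pos":[0,0,0.35],"twist":0,"jaw":-1},{"delta_pos":[0,0,0],"twist":0,"jaw":-1},{"delta_pos":[0,0,0],"twist":0,"jaw":1},{"delta_pos":[0,0,0],"twist":0,"jaw":1},{"delta_pos":[0,0,0],"twist":0,"jaw":1},{"delta_pos":[0,0,0],"twist":0,"jaw":1},{"delta_pos":[0,0,0],"twist":0,"jaw":1},{"delta_pos":[0,0,0],"twist":0,"jaw":1}]' --squeeze 40

```text
clock: 12.47
ee_pos: [0.6634, -0.081, 0.0113]
ee_rot: [180.0, -0.1, 2.5]
force: [-0.4, 1.0, -0.8]
grip_width: 0.0125
grasp_force: 0.0
```

```bash
python3 - <<'E'
from h import *
print(status.observe()["grip_width"])
a=eyes.snapshot("wrist")[150:,100:540]; b=eyes.snapshot("scene")[180:380,220:460]
b=cv2.resize(b,(360,330)); cv2.imwrite("pics/w5.png",np.hstack([a,b]))
E
```

```text
0.012450336184277482
```

View pics/w5.png

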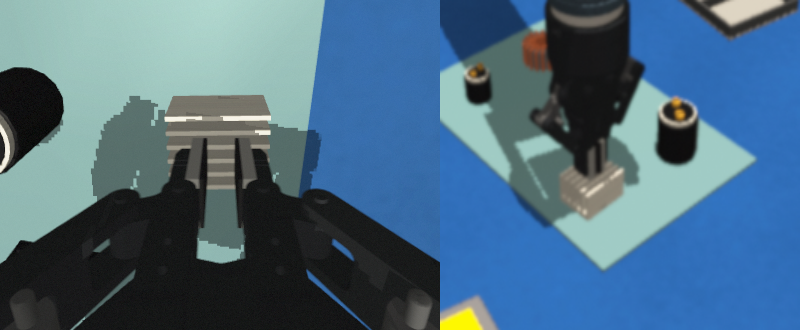

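```bash
python3 - <<'E'
from h import *
s=status.observe();I=eyes.camera_info("wrist");print(s["ee_pos"],s["ee_rot"],s["force"],s["joint_pos"])
print(p2w(I,[(265,268),(370,268),(277,337),(362,337)],.033))
R=Ro.from_euler("xyz",s["ee_rot"],degrees=True).as_matrix()
f=240/np.tan(np.radians(I["vertical_fov"]/2));K=np.array([[f,0,I["cx"]],[0,f,I["cy"]],[0,0,1]])
for n in(0,-.019,-.06):
    P=s["ee_pos"]+R@np.array([0,0,n]); print(n,cv2.projectPoints(P.reshape(1,3),cv2.Rodrigues(I["R"])[0],I["t"],K,I["distortion"])[0].ravel())
print(-I["R"].T@I["t"])
E
```

```text
[ 0.66322525 -0.0809863   0.01098411] [ 1.79993556e+02 -2.41902854e-02  2.48120484e+00] [-0.676764   -0.31426398  0.51003465] [-1.66647384e+01  2.93298675e+01  9.17719561e+01  2.15655969e-03
  5.88732106e+01  7.08529437e+01]
[[ 0.68072723 -0.05481995  0.033     ]
 [ 0.68284065 -0.10402642  0.033     ]
 [ 0.64312937 -0.06048646  0.033     ]
 [ 0.64496848 -0.10341677  0.033     ]]
0 [319.31272079 283.54032356]
-0.019 [319.19250292 300.32550314]
-0.06 [318.81831834 352.70200034]
[ 0.74327468 -0.07813421  0.17736186]
```

Emit:
servo_tool --commands '[{"delta_pos":[0,0,0],"twist":0,"jaw":-1},{"delta_pos":[0,0,0],"twist":0,"jaw":-1},{"delta_pos":[0,0,0],"twist":0,"jaw":-1},{"delta_pos":[0,0,0],"twist":0,"jaw":-1},{"delta_pos":[0,0,0],"twist":0,"jaw":-1},{"delta_pos":[0,0,0],"twist":0,"jaw":-1},{"delta_pos":[0,0,0],"twist":0,"jaw":-1},{"delta_pos":[0,0,-0.5],"twist":0,"jaw":-1},{"delta_pos":[0,0,-1],"twist":0,"jaw":-1},{"delta_pos":[0,0,-1],"twist":0,"jaw":-1},{"delta_pos":[0,0,-1],"twist":0,"jaw":-1},{"delta_pos":[0,0,-1],"twist":0,"jaw":-1},{"delta_pos":[0,0,0],"twist":-1,"jaw":-1},{"delta_pos":[0,0,0],"twist":-1,"jaw":-1},{"delta_pos":[0,0,0],"twist":-1,"jaw":-1},{"delta_pos":[0,0,0],"twist":-1,"jaw":-1},{"delta_pos":[0,0,0],"twist":-1,"jaw":-1},{"delta_pos":[0,0,0],"twist":-1,"jaw":-1},{"delta_pos":[0,0,0],"twist":-1,"jaw":-1}]'

```text
clock: 14.15
ee_pos: [0.6633, -0.081, 0.1017]
ee_rot: [180.0, -0.0, 30.7]
force: [0.1, 0.4, -0.3]
grip_width: 0.0854
grasp_force: 0.0
```

Emit:
servo_tool --commands '[{"delta_pos":[0,0,0],"twist":-1,"jaw":-1},{"delta_pos":[0,0,0],"twist":-1,"jaw":-1},{"delta_pos":[0,0,0],"twist":-1,"jaw":-1},{"delta_pos":[0,0,0],"twist":-1,"jaw":-1},{"delta_pos":[0,0,0],"twist":-1,"jaw":-1},{"delta_pos":[0,0,0],"twist":-1,"jaw":-1},{"delta_pos":[0,0,0],"twist":-1,"jaw":-1},{"delta_pos":[0,0,0],"twist":-1,"jaw":-1},{"delta_pos":[0,0,0],"twist":-1,"jaw":-1},{"delta_pos":[0,0,0],"twist":-1,"jaw":-1},{"delta_pos":[0,0,0],"twist":-1,"jaw":-1},{"delta_pos":[0,0,0],"twist":-1,"jaw":-1},{"delta_pos":[0,0,0],"twist":-1,"jaw":-1},{"delta_pos":[0,0,0],"twist":-1,"jaw":-1},{"delta_pos":[0,0,0],"twist":-1,"jaw":-1},{"delta_pos":[0,0,0],"twist":-0.5,"jaw":-1},{"delta_pos":[0,0,0],"twist":0,"jaw":-1},{"delta_pos":[0,0,0],"twist":0,"jaw":-1}]'

```text
clock: 15.65
ee_pos: [0.6633, -0.081, 0.1014]
ee_rot: [180.0, 0.0, 92.4]
force: [0.6, 0.4, 0.3]
grip_width: 0.0854
grasp_force: 0.0
```

```bash
python3 - <<'E'
from h import *
import pickle
goto(.663,-.0805,.006,92.5)
a=eyes.snapshot("scene")[200:360,240:440]
cv2.imwrite("pics/s6.png",cv2.resize(a,None,fx=3,fy=3,interpolation=3))
E
```

```text
pos [ 0.6633 -0.081   0.1014] rot [180.    0.   92.4] units [ 0.03 -0.01  4.77] twist -0.02
```

View pics/s6.png

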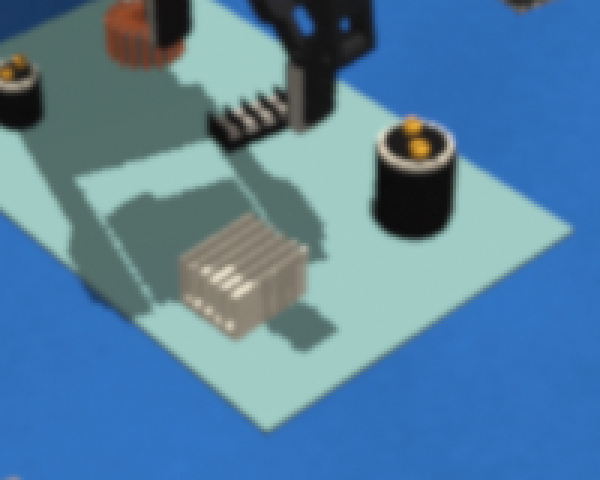

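Emit:
servo_tool --commands '[{"delta_pos":[0.03,0,0.8],"twist":0,"jaw":-1},{"delta_pos":[0,0,0.9],"twist":0,"jaw":-1},{"delta_pos":[0,0,0.9],"twist":0,"jaw":-1},{"delta_pos":[0,0,0.9],"twist":0,"jaw":-1},{"delta_pos":[0,0,0.9],"twist":0,"jaw":-1},{"delta_pos":[0,0,0.35],"twist":0,"jaw":-1},{"delta_pos":[0,0,0],"twist":0,"jaw":-1},{"delta_pos":[0,0,0],"twist":0,"jaw":1},{"delta_pos":[0,0,0],"twist":0,"jaw":1},{"delta_pos":[0,0,0],"twist":0,"jaw":1},{"delta_pos":[0,0,0],"twist":0,"jaw":1},{"delta_pos":[0,0,0],"twist":0,"jaw":1},{"delta_pos":[0,0,0],"twist":0,"jaw":1}]' --squeeze 40

```text
clock: 16.78
ee_pos: [0.6645, -0.0809, 0.0119]
ee_rot: [-180.0, 0.1, 92.5]
force: [-23.1, 3.9, 44.4]
grip_width: 0.0202
grasp_force: 43.4
```

```bash
python3 - <<'E'
from h import *
a=eyes.snapshot("wrist")[150:,100:540]; b=eyes.snapshot("scene")[200:350,260:424]
b=cv2.resize(b,(360,330),interpolation=3); cv2.imwrite("pics/w7.png",np.hstack([a,b]))
s=status.observe();print(s["force"],s["wrist_torque"],s["grip_width"],s["grasp_force"])
E
```

```text
[-19.14711022   2.45253654  36.40090302] [ 0.56637666  3.34144709 -0.03737069] 0.016827216964902143 39.091865667141974
```

View pics/w7.png

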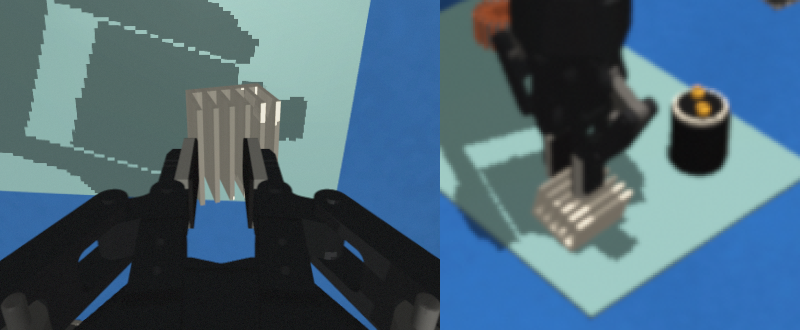

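Emit:
servo_tool --commands '[{"delta_pos":[0,0,-0.15],"twist":0,"jaw":1},{"delta_pos":[0,0,-0.15],"twist":0,"jaw":-0.3},{"delta_pos":[0,0,0],"twist":0,"jaw":-1},{"delta_pos":[0,0,0],"twist":0,"jaw":-1},{"delta_pos":[0,0,0],"twist":0,"jaw":-1},{"delta_pos":[0,0,0],"twist":0,"jaw":-1},{"delta_pos":[0,0,0],"twist":0,"jaw":-1},{"delta_pos":[0,0,-0.7],"twist":0,"jaw":-1},{"delta_pos":[0,0,-1],"twist":0,"jaw":-1},{"delta_pos":[0,0,-1],"twist":0,"jaw":-1},{"delta_pos":[0,0,-1],"twist":0,"jaw":-1},{"delta_pos":[0,0,-1],"twist":0,"jaw":-1},{"delta_pos":[0,0,0],"twist":0,"jaw":-1},{"delta_pos":[0,0,0],"twist":0,"jaw":-1}]'

```text
clock: 18.05
ee_pos: [0.6642, -0.0806, 0.1078]
ee_rot: [179.8, 0.1, 92.5]
force: [-0.0, -0.5, -0.1]
grip_width: 0.0856
grasp_force: 0.0
```

```bash
python3 - <<'E'
from h import *
import pickle
s=status.observe();print(s["ee_pos"],s["force"])
I=eyes.camera_info("wrist"); pickle.dump(I,open("w8.pkl","wb"))
im=eyes.snapshot("wrist"); cv2.imwrite("pics/w8.png",im)
cv2.imwrite("pics/w8c.png",np.hstack([cv2.resize(im,None,fx=.8,fy=.8,interpolation=3)[:, :400],cv2.resize(im[120:312,260:420],None,fx=2,fy=2)[:384]]) if 0 else im)
E
```

```text
[ 0.66420824 -0.0806332   0.10782976] [-0.02782108 -0.46415982 -0.10317041]
```

View pics/w8.png

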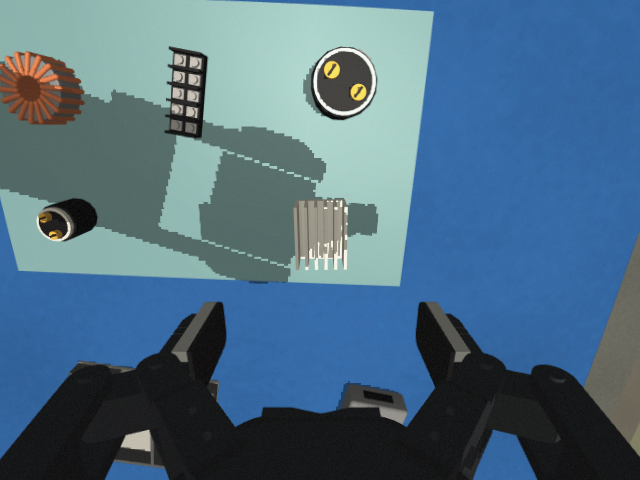

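```bash
python3 - <<'E'
from h import *
import pickle; I=pickle.load(open("w8.pkl","rb"))
w=p2w(I,[(294,202),(345,199),(347,268),(296,270)],.033);print(w.round(4),w.mean(0))
print("capL",p2w(I,[(343,83)],.053))
goto(*w.mean(0)[:2],.003,92.5)
E
```

```text
[[ 0.6438 -0.0526  0.033 ]
 [ 0.6811 -0.0488  0.033 ]
 [ 0.6863 -0.1033  0.033 ]
 [ 0.6464 -0.1067  0.033 ]] [ 0.66438232 -0.07783446  0.033     ]
capL [[0.67352126 0.02659624 0.053     ]]
pos [ 0.6631 -0.0803  0.1059] rot [180.    0.   92.5] units [0.12 0.07 5.15] twist -0.0
```

Emit:
servo_tool --commands '[{"delta_pos":[0.09,0.05,0.8],"twist":-0.4,"jaw":-1},{"delta_pos":[0,0,0.9],"twist":0,"jaw":-1},{"delta_pos":[0,0,0.9],"twist":0,"jaw":-1},{"delta_pos":[0,0,0.9],"twist":0,"jaw":-1},{"delta_pos":[0,0,0.9],"twist":0,"jaw":-1},{"delta_pos":[0,0,0.4],"twist":0,"jaw":-0.4},{"delta_pos":[0,0,0.2],"twist":0,"jaw":-0.15},{"delta_pos":[0,0,0],"twist":0,"jaw":-0.15},{"delta_pos":[0,0,0],"twist":0,"jaw":-0.15},{"delta_pos":[0,0,0],"twist":0,"jaw":-0.15},{"delta_pos":[0,0,0],"twist":0,"jaw":-0.15}]' --squeeze 25

```text
clock: 19.02
ee_pos: [0.6649, -0.0787, 0.0071]
ee_rot: [179.9, 0.0, 94.1]
force: [0.1, 0.6, 0.0]
grip_width: 0.0494
grasp_force: 0.0
```

Emit:
servo_tool --commands '[{"delta_pos":[0,0,0.1],"twist":0,"jaw":-0.15},{"delta_pos":[0,0,0.1],"twist":0,"jaw":-0.15},{"delta_pos":[0,0,0],"twist":0,"jaw":-0.15},{"delta_pos":[0,0,0],"twist":0,"jaw":-0.15}]'

```text
clock: 19.35
ee_pos: [0.6638, -0.0784, 0.0015]
ee_rot: [-180.0, -0.0, 94.1]
force: [0.3, -0.9, -0.2]
grip_width: 0.049
grasp_force: 0.0
```

Emit:
servo_tool --commands '[{"delta_pos":[0,0,0],"twist":0,"jaw":0},{"delta_pos":[0,0,0],"twist":0,"jaw":0.05},{"delta_pos":[0,0,0],"twist":0,"jaw":0.15},{"delta_pos":[0,0,0],"twist":0,"jaw":0.15},{"delta_pos":[0,0,0],"twist":0,"jaw":0.15},{"delta_pos":[0,0,0],"twist":0,"jaw":0.15}]' --squeeze 30

```text
clock: 19.85
ee_pos: [0.6643, -0.0786, 0.0021]
ee_rot: [180.0, 0.0, 94.1]
force: [0.4, 0.2, 1.9]
grip_width: 0.039
grasp_force: 30.4
```

Emit:
servo_tool --commands '[{"delta_pos":[0,0,0],"twist":0,"jaw":1},{"delta_pos":[0,0,0],"twist":0,"jaw":1},{"delta_pos":[0,0,-0.1],"twist":0,"jaw":1},{"delta_pos":[0,0,-0.3],"twist":0,"jaw":1},{"delta_pos":[0,0,-0.5],"twist":0,"jaw":1},{"delta_pos":[0,0,-0.8],"twist":0,"jaw":1},{"delta_pos":[0,0,-0.9],"twist":0,"jaw":1},{"delta_pos":[0,0,-0.8],"twist":0,"jaw":1},{"delta_pos":[0,0,-0.3],"twist":0,"jaw":1},{"delta_pos":[0,0,0],"twist":0,"jaw":1},{"delta_pos":[0,0,0],"twist":0,"jaw":1}]' --squeeze 45

```text
clock: 20.77
ee_pos: [0.6641, -0.0785, 0.0763]
ee_rot: [180.0, 0.0, 94.1]
force: [-0.6, 0.8, -0.5]
grip_width: 0.0384
grasp_force: 45.2
```

```bash
python3 - <<'E'
from h import *
import pickle
s=status.observe();print(s["grip_width"],s["grasp_force"],s["force"],s["wrist_torque"])
I=eyes.camera_info("wrist");pickle.dump(I,open("w9.pkl","wb"))
im=eyes.snapshot("wrist"); cv2.imwrite("pics/w9.png",im)
hsv=cv2.cvtColor(im,cv2.COLOR_BGR2HSV)
m=((hsv[...,1]<45)&(hsv[...,2]>70)).astype(np.uint8)*255
m=cv2.morphologyEx(m,cv2.MORPH_CLOSE,np.ones((5,5)))
n,l,st,c=cv2.connectedComponentsWithStats(m)
for i in range(1,n):
    if st[i,4]>300: print(st[i],c[i])
goto(.4837,.2868,.08,-9)
E
```

```text
0.03838969496555097 45.21667957305908 [-0.62187746  0.75579794 -0.46711096] [-0.02300148  0.01612289 -0.0198924 ]
[ 285   36  109   90 4707] [339.42468664  81.71680476]
[ 149   41   42   75 1678] [171.16746126  77.35280095]
[154 116  30  18 323] [168.73993808 124.57894737]
[  0 212  42  40 508] [ 23.92322835 230.18503937]
[ 250  242  142  119 9921] [320.63612539 296.08255216]
[ 591  332   49  135 3240] [622.08302469 411.79567901]
[  39  379   76   66 1414] [ 71.32461103 405.90947666]
[ 152  419   51   61 1153] [181.47528187 456.1283608 ]
pos [ 0.6634 -0.0784  0.0751] rot [-179.9   -0.    94.1] units [18.85 -7.66 -0.23] twist 25.77
```

Emit:
servo_tool --commands '[{"delta_pos":[0.4,-0.16,-0.35],"twist":0,"jaw":1},{"delta_pos":[0.8,-0.33,-0.35],"twist":0,"jaw":1},{"delta_pos":[0.98,-0.4,0],"twist":0,"jaw":1},{"delta_pos":[0.98,-0.4,0],"twist":0,"jaw":1},{"delta_pos":[0.98,-0.4,0],"twist":0,"jaw":1},{"delta_pos":[0.98,-0.4,0],"twist":0,"jaw":1},{"delta_pos":[0.98,-0.4,0],"twist":0,"jaw":1},{"delta_pos":[0.98,-0.4,0],"twist":0,"jaw":1},{"delta_pos":[0.98,-0.4,0],"twist":0,"jaw":1},{"delta_pos":[0.98,-0.4,0],"twist":0,"jaw":1},{"delta_pos":[0.98,-0.4,0],"twist":0,"jaw":1},{"delta_pos":[0.98,-0.4,0],"twist":0,"jaw":1},{"delta_pos":[0.98,-0.4,0],"twist":0,"jaw":1},{"delta_pos":[0.98,-0.4,0],"twist":0,"jaw":1},{"delta_pos":[0.98,-0.4,0],"twist":0,"jaw":1},{"delta_pos":[0.98,-0.4,0],"twist":0,"jaw":1},{"delta_pos":[0.98,-0.4,0],"twist":0,"jaw":1},{"delta_pos":[0.98,-0.4,0],"twist":0,"jaw":1},{"delta_pos":[0.98,-0.4,0],"twist":0,"jaw":1},{"delta_pos":[0.98,-0.37,0],"twist":0,"jaw":1}]'

```text
clock: 22.48
ee_pos: [0.4826, 0.2874, 0.089]
ee_rot: [-179.9, 0.0, 94.1]
force: [0.2, 0.5, -0.4]
grip_width: 0.0384
grasp_force: 45.3
```

Emit:
servo_tool --commands '[{"delta_pos":[0,0,0],"twist":-1,"jaw":1},{"delta_pos":[0,0,0],"twist":-1,"jaw":1},{"delta_pos":[0,0,0],"twist":-1,"jaw":1},{"delta_pos":[0,0,0],"twist":-1,"jaw":1},{"delta_pos":[0,0,0],"twist":-1,"jaw":1},{"delta_pos":[0,0,0],"twist":-1,"jaw":1},{"delta_pos":[0,0,0],"twist":-1,"jaw":1},{"delta_pos":[0,0,0],"twist":-1,"jaw":1},{"delta_pos":[0,0,0],"twist":-1,"jaw":1},{"delta_pos":[0,0,0],"twist":-1,"jaw":1},{"delta_pos":[0,0,0],"twist":-1,"jaw":1},{"delta_pos":[0,0,0],"twist":-1,"jaw":1},{"delta_pos":[0,0,0],"twist":-1,"jaw":1},{"delta_pos":[0,0,0],"twist":-1,"jaw":1},{"delta_pos":[0,0,0],"twist":-1,"jaw":1},{"delta_pos":[0,0,0],"twist":-1,"jaw":1},{"delta_pos":[0,0,0],"twist":-1,"jaw":1},{"delta_pos":[0,0,0],"twist":-1,"jaw":1},{"delta_pos":[0,0,0],"twist":-1,"jaw":1},{"delta_pos":[0,0,0],"twist":-0.2,"jaw":1}]'

```text
clock: 24.15
ee_pos: [0.4833, 0.2865, 0.0891]
ee_rot: [-180.0, -0.1, 171.0]
force: [0.3, -0.3, -1.1]
grip_width: 0.0382
grasp_force: 45.3
```

```bash
python3 - <<'E'
from h import *
goto(.4838,.2865,.0025,171)
E
```

```text
pos [0.4833 0.2865 0.0891] rot [-1.80e+02 -1.00e-01  1.71e+02] units [-0.03  0.01  4.33] twist -0.0
```

Emit:
servo_tool --commands '[{"delta_pos":[0,0,0.6],"twist":0,"jaw":1},{"delta_pos":[0,0,0.9],"twist":0,"jaw":1},{"delta_pos":[0,0,0.9],"twist":0,"jaw":1},{"delta_pos":[0,0,0.8],"twist":0,"jaw":1},{"delta_pos":[0,0,0.5],"twist":0,"jaw":1},{"delta_pos":[0,0,0.3],"twist":0,"jaw":1},{"delta_pos":[0,0,0.15],"twist":0,"jaw":1},{"delta_pos":[0,0,0],"twist":0,"jaw":1},{"delta_pos":[0,0,0],"twist":0,"jaw":1},{"delta_pos":[0,0,0],"twist":0,"jaw":1},{"delta_pos":[0,0,0],"twist":0,"jaw":1}]'

```text
clock: 25.07
ee_pos: [0.4851, 0.2867, 0.0076]
ee_rot: [180.0, 0.1, 170.9]
force: [0.3, -0.4, -1.8]
grip_width: 0.0385
grasp_force: 45.3
```

Emit:
servo_tool --commands '[{"delta_pos":[-0.05,0,0.1],"twist":0,"jaw":1},{"delta_pos":[0,0,0.1],"twist":0,"jaw":1},{"delta_pos":[0,0,0.05],"twist":0,"jaw":1},{"delta_pos":[0,0,0],"twist":0,"jaw":1},{"delta_pos":[0,0,0],"twist":0,"jaw":1}]'

```text
clock: 25.48
ee_pos: [0.4855, 0.2863, 0.0021]
ee_rot: [-180.0, 0.0, 170.9]
force: [-0.8, -1.5, 4.8]
grip_width: 0.0382
grasp_force: 45.8
```

Emit:
servo_tool --commands '[{"delta_pos":[0,0,0],"twist":0,"jaw":0},{"delta_pos":[0,0,0],"twist":0,"jaw":-0.25},{"delta_pos":[0,0,0],"twist":0,"jaw":-0.3},{"delta_pos":[0,0,0],"twist":0,"jaw":-0.3},{"delta_pos":[0,0,0],"twist":0,"jaw":-0.3},{"delta_pos":[0,0,-0.4],"twist":0,"jaw":-0.3},{"delta_pos":[0,0,-0.9],"twist":0,"jaw":-0.3},{"delta_pos":[0,0,-1],"twist":0,"jaw":-0.3},{"delta_pos":[0,0,-1],"twist":0,"jaw":-0.5},{"delta_pos":[0,0,-1],"twist":0,"jaw":-1},{"delta_pos":[0,0,-1],"twist":0,"jaw":-1},{"delta_pos":[0,0,0],"twist":0,"jaw":-1},{"delta_pos":[0,0,0],"twist":0,"jaw":-1}]'

```text
clock: 26.57
ee_pos: [0.4863, 0.2866, 0.1093]
ee_rot: [179.9, 0.2, 170.9]
force: [-0.5, 1.2, 0.1]
grip_width: 0.0855
grasp_force: 0.0
```

```bash
python3 - <<'E'
from h import *
goto(.674,.0262,.1073,171)
E
```

```text
pos [0.4863 0.2866 0.1093] rot [179.9   0.2 170.9] units [-11.33 -11.37   0.11] twist -0.03
```

Emit:
servo_tool --commands '[{"delta_pos":[-0.76,-0.76,0],"twist":0,"jaw":-1},{"delta_pos":[-0.76,-0.76,0],"twist":0,"jaw":-1},{"delta_pos":[-0.76,-0.76,0],"twist":0,"jaw":-1},{"delta_pos":[-0.76,-0.76,0],"twist":0,"jaw":-1},{"delta_pos":[-0.76,-0.76,0],"twist":0,"jaw":-1},{"delta_pos":[-0.76,-0.76,0],"twist":0,"jaw":-1},{"delta_pos":[-0.76,-0.76,0],"twist":0,"jaw":-1},{"delta_pos":[-0.76,-0.76,0],"twist":0,"jaw":-1},{"delta_pos":[-0.76,-0.76,0],"twist":0,"jaw":-1},{"delta_pos":[-0.76,-0.76,0],"twist":0,"jaw":-1},{"delta_pos":[-0.76,-0.76,0],"twist":0,"jaw":-1},{"delta_pos":[-0.76,-0.76,0],"twist":0,"jaw":-1},{"delta_pos":[-0.76,-0.76,0],"twist":0,"jaw":-1},{"delta_pos":[-0.76,-0.76,0],"twist":0,"jaw":-1},{"delta_pos":[-0.7,-0.7,0],"twist":0,"jaw":-1},{"delta_pos":[0,0,0],"twist":0,"jaw":-1},{"delta_pos":[0,0,0],"twist":0,"jaw":-1},{"delta_pos":[0,0,0],"twist":0,"jaw":-1}]'

```text
clock: 28.07
ee_pos: [0.6721, 0.027, 0.1062]
ee_rot: [180.0, -0.2, 170.9]
force: [0.0, 0.6, 0.8]
grip_width: 0.0858
grasp_force: 0.0
```

```bash
python3 - <<'E'
from h import *
goto(.674,.0262,.015,171)
E
```

```text
pos [0.6721 0.027  0.1062] rot [180.   -0.2 170.9] units [-0.11 -0.03  4.56] twist -0.03
```

Emit:
servo_tool --commands '[{"delta_pos":[-0.1,-0.03,0.8],"twist":0,"jaw":-1},{"delta_pos":[0,0,0.9],"twist":0,"jaw":-1},{"delta_pos":[0,0,0.9],"twist":0,"jaw":-1},{"delta_pos":[0,0,0.9],"twist":0,"jaw":-1},{"delta_pos":[0,0,0.7],"twist":0,"jaw":-1},{"delta_pos":[0,0,0.3],"twist":0,"jaw":-1},{"delta_pos":[0,0,0],"twist":0,"jaw":-0.5},{"delta_pos":[0,0,0],"twist":0,"jaw":-0.1},{"delta_pos":[0,0,0],"twist":0,"jaw":1},{"delta_pos":[0,0,0],"twist":0,"jaw":1},{"delta_pos":[0,0,0],"twist":0,"jaw":1},{"delta_pos":[0,0,0],"twist":0,"jaw":1},{"delta_pos":[0,0,0],"twist":0,"jaw":1},{"delta_pos":[0,0,0],"twist":0,"jaw":1},{"delta_pos":[0,0,0],"twist":0,"jaw":1}]' --squeeze 40

```text
clock: 29.32
ee_pos: [0.6766, 0.0256, 0.0196]
ee_rot: [180.0, 0.2, 170.9]
force: [0.1, 2.0, 6.0]
grip_width: 0.0392
grasp_force: 40.3
```

Emit:
servo_tool --commands '[{"delta_pos":[0,0,-0.4],"twist":0,"jaw":1},{"delta_pos":[0,0,-0.8],"twist":0,"jaw":1},{"delta_pos":[0,0,-1],"twist":0,"jaw":1},{"delta_pos":[0,0,-1],"twist":0,"jaw":1},{"delta_pos":[0,0,-0.8],"twist":0,"jaw":1},{"delta_pos":[0,0,0],"twist":0,"jaw":1},{"delta_pos":[0,0,0],"twist":0,"jaw":1}]'

```text
clock: 29.9
ee_pos: [0.6759, 0.0253, 0.0993]
ee_rot: [-180.0, 0.2, 170.9]
force: [-0.8, 0.1, -2.3]
grip_width: 0.0389
grasp_force: 40.5
```

```bash
python3 - <<'E'
from h import *
goto(.5539,.2754,.095,171)
E
```

```text
pos [0.6759 0.0253 0.0993] rot [-180.     0.2  170.9] units [ 8.01 11.38  0.19] twist -0.03
```

Emit:
servo_tool --commands '[{"delta_pos":[0.3,0.43,0],"twist":0,"jaw":1},{"delta_pos":[0.57,0.81,0],"twist":0,"jaw":1},{"delta_pos":[0.57,0.81,0],"twist":0,"jaw":1},{"delta_pos":[0.57,0.81,0],"twist":0,"jaw":1},{"delta_pos":[0.57,0.81,0],"twist":0,"jaw":1},{"delta_pos":[0.57,0.81,0],"twist":0,"jaw":1},{"delta_pos":[0.57,0.81,0],"twist":0,"jaw":1},{"delta_pos":[0.57,0.81,0],"twist":0,"jaw":1},{"delta_pos":[0.57,0.81,0],"twist":0,"jaw":1},{"delta_pos":[0.57,0.81,0],"twist":0,"jaw":1},{"delta_pos":[0.57,0.81,0],"twist":0,"jaw":1},{"delta_pos":[0.57,0.81,0],"twist":0,"jaw":1},{"delta_pos":[0.57,0.81,0],"twist":0,"jaw":1},{"delta_pos":[0.57,0.81,0],"twist":0,"jaw":1},{"delta_pos":[0.3,0.42,0],"twist":0,"jaw":1},{"delta_pos":[0,0,0],"twist":0,"jaw":1},{"delta_pos":[0,0,0],"twist":0,"jaw":1},{"delta_pos":[0,0,0],"twist":0,"jaw":1}]'

```text
clock: 31.4
ee_pos: [0.5531, 0.2749, 0.0972]
ee_rot: [-180.0, -0.0, 170.9]
force: [-0.1, 0.6, -1.1]
grip_width: 0.0393
grasp_force: 40.5
```

```bash
python3 - <<'E'
from h import *
goto(.5539,.2754,.0196,171)
E
```

```text
pos [0.5531 0.2749 0.0972] rot [-180.    -0.   170.9] units [-0.04  0.03  3.88] twist -0.04
```

Emit:
servo_tool --commands '[{"delta_pos":[0,0,0.6],"twist":0,"jaw":1},{"delta_pos":[0,0,0.9],"twist":0,"jaw":1},{"delta_pos":[0,0,0.9],"twist":0,"jaw":1},{"delta_pos":[0,0,0.7],"twist":0,"jaw":1},{"delta_pos":[0,0,0.4],"twist":0,"jaw":1},{"delta_pos":[0,0,0.2],"twist":0,"jaw":1},{"delta_pos":[0,0,0],"twist":0,"jaw":1},{"delta_pos":[0,0,0],"twist":0,"jaw":1},{"delta_pos":[0,0,0],"twist":0,"jaw":1}]'

```text
clock: 32.15
ee_pos: [0.5541, 0.2758, 0.0248]
ee_rot: [179.9, 0.1, 170.9]
force: [0.5, -0.1, -1.0]
grip_width: 0.039
grasp_force: 40.5
```

Emit:
servo_tool --commands '[{"delta_pos":[0,0,0.1],"twist":0,"jaw":1},{"delta_pos":[0,0,0.1],"twist":0,"jaw":1},{"delta_pos":[0,0,0.06],"twist":0,"jaw":1},{"delta_pos":[0,0,0],"twist":0,"jaw":1},{"delta_pos":[0,0,0],"twist":0,"jaw":1}]'

```text
clock: 32.57
ee_pos: [0.554, 0.2759, 0.0196]
ee_rot: [180.0, 0.1, 170.9]
force: [-0.6, 0.7, 4.9]
grip_width: 0.039
grasp_force: 41.2
```

Emit:
servo_tool --commands '[{"delta_pos":[0,0,0],"twist":0,"jaw":0},{"delta_pos":[0,0,0],"twist":0,"jaw":-0.25},{"delta_pos":[0,0,0],"twist":0,"jaw":-0.33},{"delta_pos":[0,0,0],"twist":0,"jaw":-0.33},{"delta_pos":[0,0,0],"twist":0,"jaw":-0.33},{"delta_pos":[0,0,-0.4],"twist":0,"jaw":-0.33},{"delta_pos":[0,0,-0.9],"twist":0,"jaw":-0.33},{"delta_pos":[0,0,-1],"twist":0,"jaw":-0.33},{"delta_pos":[0,0,-1],"twist":0,"jaw":-0.5},{"delta_pos":[0,0,-1],"twist":0,"jaw":-1},{"delta_pos":[0,0,-0.3],"twist":0,"jaw":-1},{"delta_pos":[0,0,0],"twist":0,"jaw":-1},{"delta_pos":[0,0,0],"twist":0,"jaw":-1}]'

```text
clock: 33.65
ee_pos: [0.5529, 0.2755, 0.1102]
ee_rot: [-180.0, -0.0, 170.9]
force: [0.1, -0.2, -0.7]
grip_width: 0.0854
grasp_force: 0.0
```

```bash
python3 - <<'E'
from h import *
goto(.459,.0185,.105,172.8)
E
```

```text
pos [0.5529 0.2755 0.1102] rot [-180.    -0.   170.9] units [  2.6  -13.43   0.26] twist -0.48
```

Emit:
servo_tool --commands '[{"delta_pos":[0.17,-0.9,0],"twist":0,"jaw":-1},{"delta_pos":[0.17,-0.9,0],"twist":0,"jaw":-1},{"delta_pos":[0.17,-0.9,0],"twist":0,"jaw":-1},{"delta_pos":[0.17,-0.9,0],"twist":0,"jaw":-1},{"delta_pos":[0.17,-0.9,0],"twist":0,"jaw":-1},{"delta_pos":[0.17,-0.9,0],"twist":0,"jaw":-1},{"delta_pos":[0.17,-0.9,0],"twist":0,"jaw":-1},{"delta_pos":[0.17,-0.9,0],"twist":0,"jaw":-1},{"delta_pos":[0.17,-0.9,0],"twist":0,"jaw":-1},{"delta_pos":[0.17,-0.9,0],"twist":0,"jaw":-1},{"delta_pos":[0.17,-0.9,0],"twist":0,"jaw":-1},{"delta_pos":[0.17,-0.9,0],"twist":0,"jaw":-1},{"delta_pos":[0.17,-0.9,0],"twist":0,"jaw":-1},{"delta_pos":[0.17,-0.9,0],"twist":0,"jaw":-1},{"delta_pos":[0.17,-0.83,0],"twist":-0.48,"jaw":-1},{"delta_pos":[0,0,0],"twist":0,"jaw":-1},{"delta_pos":[0,0,0],"twist":0,"jaw":-1},{"delta_pos":[0,0,0],"twist":0,"jaw":-1}]'

```text
clock: 35.15
ee_pos: [0.4597, 0.019, 0.1096]
ee_rot: [180.0, -0.1, 172.8]
force: [-0.3, -0.0, 0.0]
grip_width: 0.0854
grasp_force: 0.0
```

```bash
python3 - <<'E'
from h import *
# copper mask in the top picture: check position by colour
im=eyes.snapshot("top"); hsv=cv2.cvtColor(im,cv2.COLOR_BGR2HSV); 
goto(.459,.0185,.005,172.8)
I=eyes.camera_info("wrist");im=eyes.snapshot("wrist");cv2.imwrite("pics/w10.png",im)
hsv=cv2.cvtColor(im,cv2.COLOR_BGR2HSV)
m=(((hsv[...,0]<18)|(hsv[...,0]>174))&(hsv[...,1]>90)&(hsv[...,2]>50)).astype(np.uint8)
m=cv2.morphologyEx(m,cv2.MORPH_CLOSE,np.ones((7,7)))
n,l,st,c=cv2.connectedComponentsWithStats(m)
for i in range(1,n):
    if st[i,4]>200: print(st[i],c[i],p2w(I,[c[i]],.018))
E
```

```text
pos [0.4599 0.0191 0.1099] rot [ 1.800e+02 -1.000e-01  1.728e+02] units [ 0.04 -0.04  5.24] twist 0.0
[ 291  199   61   64 2723] [321.28828498 230.70730812] [[0.45734151 0.01933005 0.018     ]]
```

Emit:
servo_tool --commands '[{"delta_pos":[0.04,-0.02,0.8],"twist":0,"jaw":-1},{"delta_pos":[0,0,0.95],"twist":0,"jaw":-1},{"delta_pos":[0,0,0.95],"twist":0,"jaw":-1},{"delta_pos":[0,0,0.95],"twist":0,"jaw":-1},{"delta_pos":[0,0,0.9],"twist":0,"jaw":-1},{"delta_pos":[0,0,0.5],"twist":0,"jaw":-0.5},{"delta_pos":[0,0,0.15],"twist":0,"jaw":-0.3},{"delta_pos":[0,0,0],"twist":0,"jaw":-0.3},{"delta_pos":[0,0,0],"twist":0,"jaw":-0.3},{"delta_pos":[0,0,0],"twist":0,"jaw":-0.3},{"delta_pos":[0,0,0],"twist":0,"jaw":-0.3}]' --squeeze 40

```text
clock: 36.17
ee_pos: [0.4603, 0.018, 0.0075]
ee_rot: [-180.0, 0.1, 172.8]
force: [-0.1, -0.0, -0.2]
grip_width: 0.0552
grasp_force: 0.0
```

Lower 2 mm more and close.

Emit:
servo_tool --commands '[{"delta_pos":[0.05,0,0.08],"twist":0,"jaw":-0.3},{"delta_pos":[0,0,0],"twist":0,"jaw":-0.15},{"delta_pos":[0,0,0],"twist":0,"jaw":0},{"delta_pos":[0,0,0],"twist":0,"jaw":0.3},{"delta_pos":[0,0,0],"twist":0,"jaw":0.3},{"delta_pos":[0,0,0],"twist":0,"jaw":0.3},{"delta_pos":[0,0,0],"twist":0,"jaw":0.3}]'

```text
clock: 36.75
ee_pos: [0.4583, 0.0183, 0.0049]
ee_rot: [-180.0, -0.0, 172.8]
force: [0.6, 0.8, 0.5]
grip_width: 0.03
grasp_force: 0.0
```

```bash
cat >> h.py <<'E'
def copper(name="wrist",z=.018,fn=None):
    I=eyes.camera_info(name);im=eyes.snapshot(name)
    if fn: cv2.imwrite(fn,im)
    hsv=cv2.cvtColor(im,cv2.COLOR_BGR2HSV)
    m=(((hsv[...,0]<18)|(hsv[...,0]>174))&(hsv[...,1]>90)&(hsv[...,2]>50)).astype(np.uint8)
    m=cv2.morphologyEx(m,cv2.MORPH_CLOSE,np.ones((7,7)))
    n,l,st,c=cv2.connectedComponentsWithStats(m)
    for i in range(1,n):
        if st[i,4]>60: print(name,st[i],c[i].round(1),p2w(I,[c[i]],z).round(4),p2w(I,[st[i,:2],st[i,:2]+st[i,2:4]],z).round(4).tolist())
E
python3 - <<'E'
from h import *
s=status.observe();print(s["grip_width"],s["grasp_force"],s["ee_pos"])
copper("wrist",.018,"pics/w11.png"); copper("scene",.018,"pics/s11.png"); copper("top",.018)
E
```

```text
0.029997125110646238 0.0 [0.45834207 0.01828905 0.00488803]
wrist [ 278  241   95  103 5865] [322.6 291.4] [[0.4569 0.0189 0.018 ]] [[0.4273, 0.0008, 0.018], [0.4917, 0.042, 0.018]]
wrist [126 334  15  11  68] [130.4 339. ] [[ 0.4726 -0.0884  0.018 ]] [[0.4693, -0.0898, 0.018], [0.4771, -0.0837, 0.018]]
scene [  0   0  74  20 821] [28.7  7. ] [[-1.0885  0.1248  0.018 ]] [[-1.2348, 0.0807, 0.018], [-0.854, 0.1814, 0.018]]
scene [429   0  43  32 765] [454.   13.9] [[-0.0626  1.1169  0.018 ]] [[-0.2223, 1.1783, 0.018], [0.0875, 1.0172, 0.018]]
scene [ 563    0   77   81 3949] [603.7  41.1] [[0.397  1.2097 0.018 ]] [[0.0996, 1.4848, 0.018], [0.6026, 1.0081, 0.018]]
scene [ 72  20  32  40 537] [85.8 43.5] [[-0.6185  0.1168  0.018 ]] [[-0.8582, 0.1767, 0.018], [-0.4583, 0.098, 0.018]]
scene [   0   30   52   51 1636] [18.4 56. ] [[-0.6429 -0.0658  0.018 ]] [[-0.9045, -0.0283, 0.018], [-0.4064, -0.0658, 0.018]]
scene [373 137  15  18 204] [380.1 146. ] [[0.403 0.309 0.018]] [[0.3643, 0.3264, 0.018], [0.4409, 0.2934, 0.018]]
scene [422 157  10  10  64] [426.1 162. ] [[0.5122 0.3287 0.018 ]] [[0.4932, 0.3378, 0.018], [0.5332, 0.3221, 0.018]]
scene [275 198  27  24 466] [288.8 210.6] [[0.4625 0.0182 0.018 ]] [[0.4131, 0.0248, 0.018], [0.5055, 0.0133, 0.018]]
```

Emit:
servo_tool --commands '[{"delta_pos":[0,0,0],"twist":0,"jaw":-0.3},{"delta_pos":[0,0,0],"twist":0,"jaw":-0.3},{"delta_pos":[0,0,0],"twist":0,"jaw":-0.3},{"delta_pos":[0,0,0],"twist":0,"jaw":-0.3},{"delta_pos":[0,0,0.12],"twist":0,"jaw":-0.3},{"delta_pos":[0,0,0.12],"twist":0,"jaw":-0.3},{"delta_pos":[0,0,0],"twist":0,"jaw":-0.3},{"delta_pos":[0,0,0],"twist":0,"jaw":-0.3},{"delta_pos":[0,0,0],"twist":0,"jaw":-0.3}]' --squeeze 25

```text
clock: 37.65
ee_pos: [0.4583, 0.0184, -0.0]
ee_rot: [180.0, -0.0, 172.8]
force: [-1.0, 0.7, 0.6]
grip_width: 0.0554
grasp_force: 0.0
```

Emit:
servo_tool --commands '[{"delta_pos":[0,0,0],"twist":0,"jaw":-0.15},{"delta_pos":[0,0,0],"twist":0,"jaw":-0.08},{"delta_pos":[0,0,0],"twist":0,"jaw":0},{"delta_pos":[0,0,0],"twist":0,"jaw":0},{"delta_pos":[0,0,0],"twist":0,"jaw":0},{"delta_pos":[0,0,0],"twist":0,"jaw":0}]'

```text
clock: 38.15
ee_pos: [0.4585, 0.0184, 0.0006]
ee_rot: [180.0, 0.0, 172.8]
force: [-2.8, 0.9, 5.1]
grip_width: 0.0456
grasp_force: 24.8
```

Emit:
servo_tool --commands '[{"delta_pos":[0,0,0],"twist":0,"jaw":0.2},{"delta_pos":[0,0,0],"twist":0,"jaw":0.2},{"delta_pos":[0,0,0],"twist":0,"jaw":0.2},{"delta_pos":[0,0,-0.1],"twist":0,"jaw":0.2},{"delta_pos":[0,0,-0.2],"twist":0,"jaw":0.2},{"delta_pos":[0,0,-0.2],"twist":0,"jaw":0.2},{"delta_pos":[0,0,0],"twist":0,"jaw":0.2},{"delta_pos":[0,0,0],"twist":0,"jaw":0.2}]' --squeeze 40

```text
clock: 38.82
ee_pos: [0.4586, 0.0182, 0.0104]
ee_rot: [-180.0, 0.0, 172.8]
force: [0.8, -0.6, -1.6]
grip_width: 0.0448
grasp_force: 40.9
```

Emit:
servo_tool --commands '[{"delta_pos":[0,0,-0.5],"twist":0,"jaw":0.2},{"delta_pos":[0,0,-0.8],"twist":0,"jaw":0.2},{"delta_pos":[0,0,-0.9],"twist":0,"jaw":0.2},{"delta_pos":[0,0,-0.9],"twist":0,"jaw":0.2},{"delta_pos":[0,0,-0.6],"twist":0,"jaw":0.2},{"delta_pos":[0,0,0],"twist":0,"jaw":0.2},{"delta_pos":[0,0,0],"twist":0,"jaw":0.2}]'

```text
clock: 39.4
ee_pos: [0.4588, 0.0182, 0.0848]
ee_rot: [-180.0, 0.1, 172.8]
force: [0.5, -0.6, -1.8]
grip_width: 0.0445
grasp_force: 41.1
```

```bash
python3 - <<'E'
from h import *
copper("wrist",.095,"pics/w12.png")
goto(.4638,-.2877,.085,172.8)
E
```

```text
wrist [ 273  243   97  106 7148] [320.5 297.6] [[0.4622 0.0171 0.095 ]] [[0.4294, -0.0025, 0.095], [0.4974, 0.0403, 0.095]]
pos [0.458  0.0184 0.0838] rot [180.   -0.  172.8] units [ -2.21 -15.15  -0.06] twist 0.0
```

Emit:
servo_tool --commands '[{"delta_pos":[-0.06,-0.4,0],"twist":0,"jaw":0.2},{"delta_pos":[-0.13,-0.89,0],"twist":0,"jaw":0.2},{"delta_pos":[-0.13,-0.89,0],"twist":0,"jaw":0.2},{"delta_pos":[-0.13,-0.89,0],"twist":0,"jaw":0.2},{"delta_pos":[-0.13,-0.89,0],"twist":0,"jaw":0.2},{"delta_pos":[-0.13,-0.89,0],"twist":0,"jaw":0.2},{"delta_pos":[-0.13,-0.89,0],"twist":0,"jaw":0.2},{"delta_pos":[-0.13,-0.89,0],"twist":0,"jaw":0.2},{"delta_pos":[-0.13,-0.89,0],"twist":0,"jaw":0.2},{"delta_pos":[-0.13,-0.89,0],"twist":0,"jaw":0.2},{"delta_pos":[-0.13,-0.89,0],"twist":0,"jaw":0.2},{"delta_pos":[-0.13,-0.89,0],"twist":0,"jaw":0.2},{"delta_pos":[-0.13,-0.89,0],"twist":0,"jaw":0.2},{"delta_pos":[-0.13,-0.89,0],"twist":0,"jaw":0.2},{"delta_pos":[-0.13,-0.89,0],"twist":0,"jaw":0.2},{"delta_pos":[-0.13,-0.89,0],"twist":0,"jaw":0.2},{"delta_pos":[-0.13,-0.89,0],"twist":0,"jaw":0.2},{"delta_pos":[-0.07,-0.51,0],"twist":0,"jaw":0.2},{"delta_pos":[0,0,0],"twist":0,"jaw":0.2},{"delta_pos":[0,0,0],"twist":0,"jaw":0.2}]'

```text
clock: 41.12
ee_pos: [0.4638, -0.2878, 0.0835]
ee_rot: [179.9, -0.1, 172.8]
force: [-0.0, 0.1, -1.5]
grip_width: 0.0447
grasp_force: 41.1
```

```bash
python3 - <<'E'
from h import *
goto(.4638,-.2877,.0006,172.8)
E
```

```text
pos [ 0.4638 -0.2878  0.0835] rot [ 1.799e+02 -1.000e-01  1.728e+02] units [-0.    0.    4.15] twist -0.01
```

Emit:
servo_tool --commands '[{"delta_pos":[0,0,0.6],"twist":0,"jaw":0.2},{"delta_pos":[0,0,0.9],"twist":0,"jaw":0.2},{"delta_pos":[0,0,0.9],"twist":0,"jaw":0.2},{"delta_pos":[0,0,0.8],"twist":0,"jaw":0.2},{"delta_pos":[0,0,0.5],"twist":0,"jaw":0.2},{"delta_pos":[0,0,0.25],"twist":0,"jaw":0.2},{"delta_pos":[0,0,0],"twist":0,"jaw":0.2},{"delta_pos":[0,0,0],"twist":0,"jaw":0.2},{"delta_pos":[0,0,0],"twist":0,"jaw":0.2},{"delta_pos":[0,0,0],"twist":0,"jaw":0.2}]'

```text
clock: 41.95
ee_pos: [0.4649, -0.2884, 0.0062]
ee_rot: [-179.9, 0.1, 172.8]
force: [-0.4, 0.1, -0.1]
grip_width: 0.0447
grasp_force: 41.1
```

Emit:
servo_tool --commands '[{"delta_pos":[0,0,0.1],"twist":0,"jaw":0.2},{"delta_pos":[0,0,0.1],"twist":0,"jaw":0.2},{"delta_pos":[0,0,0.05],"twist":0,"jaw":0.2},{"delta_pos":[0,0,0],"twist":0,"jaw":0.2},{"delta_pos":[0,0,0],"twist":0,"jaw":0.2}]'

```text
clock: 42.37
ee_pos: [0.4645, -0.2881, 0.0008]
ee_rot: [-180.0, 0.0, 172.8]
force: [-1.6, 1.9, 5.3]
grip_width: 0.0444
grasp_force: 42.2
```

Emit:
servo_tool --commands '[{"delta_pos":[0,0,0],"twist":0,"jaw":-0.1},{"delta_pos":[0,0,0],"twist":0,"jaw":-0.35},{"delta_pos":[0,0,0],"twist":0,"jaw":-0.4},{"delta_pos":[0,0,0],"twist":0,"jaw":-0.4},{"delta_pos":[0,0,0],"twist":0,"jaw":-0.4},{"delta_pos":[0,0,-0.4],"twist":0,"jaw":-0.4},{"delta_pos":[0,0,-0.9],"twist":0,"jaw":-0.4},{"delta_pos":[0,0,-1],"twist":0,"jaw":-0.4},{"delta_pos":[0,0,-1],"twist":0,"jaw":-0.4},{"delta_pos":[0,0,-1],"twist":0,"jaw":-0.4},{"delta_pos":[0,0,-0.7],"twist":0,"jaw":-0.4},{"delta_pos":[0,0,0],"twist":0,"jaw":-0.4},{"delta_pos":[0,0,0],"twist":0,"jaw":-0.4}]'

```text
clock: 43.45
ee_pos: [0.4647, -0.2882, 0.101]
ee_rot: [-179.9, 0.1, 172.8]
force: [0.2, -0.1, -0.4]
grip_width: 0.06
grasp_force: 0.0
```

```bash
python3 - <<'E'
from h import *
goto(.462,-.076,.1,172.8)
E
```

```text
pos [ 0.4647 -0.2882  0.101 ] rot [-1.799e+02  1.000e-01  1.728e+02] units [ 1.46 10.51  0.04] twist 0.0
```

Emit:
servo_tool --commands '[{"delta_pos":[0.12,0.88,0],"twist":0,"jaw":-0.4},{"delta_pos":[0.12,0.88,0],"twist":0,"jaw":-0.4},{"delta_pos":[0.12,0.88,0],"twist":0,"jaw":-0.4},{"delta_pos":[0.12,0.88,0],"twist":0,"jaw":-0.4},{"delta_pos":[0.12,0.88,0],"twist":0,"jaw":-0.4},{"delta_pos":[0.12,0.88,0],"twist":0,"jaw":-0.4},{"delta_pos":[0.12,0.88,0],"twist":0,"jaw":-0.4},{"delta_pos":[0.12,0.88,0],"twist":0,"jaw":-0.4},{"delta_pos":[0.12,0.88,0],"twist":0,"jaw":-0.4},{"delta_pos":[0.12,0.88,0],"twist":0,"jaw":-0.4},{"delta_pos":[0.12,0.88,0],"twist":0,"jaw":-0.4},{"delta_pos":[0.14,0.83,0],"twist":0,"jaw":-0.4},{"delta_pos":[0,0,0],"twist":0,"jaw":-0.4},{"delta_pos":[0,0,0],"twist":0,"jaw":-0.4},{"delta_pos":[0,0,0],"twist":0,"jaw":-0.4}]'

```text
clock: 44.7
ee_pos: [0.461, -0.0754, 0.0993]
ee_rot: [180.0, -0.1, 172.8]
force: [-0.5, -1.0, 0.7]
grip_width: 0.0597
grasp_force: 0.0
```

```bash
python3 - <<'E'
from h import *
goto(.462,-.076,.006,172.8)
I=eyes.camera_info("wrist");im=eyes.snapshot("wrist");hsv=cv2.cvtColor(im,cv2.COLOR_BGR2HSV)
m=((hsv[...,0]>18)&(hsv[...,0]<32)&(hsv[...,1]>120)&(hsv[...,2]>70)).astype(np.uint8)
n,l,st,c=cv2.connectedComponentsWithStats(m)
for i in range(1,n):
    if st[i,4]>15: print(st[i],c[i],p2w(I,[c[i]],.04))
E
```

```text
pos [ 0.461  -0.0754  0.0993] rot [ 1.800e+02 -1.000e-01  1.728e+02] units [-0.06 -0.02  4.67] twist 0.0
[324 237  10  11  73] [328.08219178 241.98630137] [[ 0.45774441 -0.07032283  0.04      ]]
[307 246   9  11  70] [310.98571429 250.52857143] [[ 0.46264002 -0.08329466  0.04      ]]
```

Emit:
servo_tool --commands '[{"delta_pos":[0,0,0.8],"twist":0,"jaw":-0.4},{"delta_pos":[0,0,0.9],"twist":0,"jaw":-0.4},{"delta_pos":[0,0,0.9],"twist":0,"jaw":-0.4},{"delta_pos":[0,0,0.9],"twist":0,"jaw":-0.4},{"delta_pos":[0,0,0.8],"twist":0,"jaw":-0.4},{"delta_pos":[0,0,0.4],"twist":0,"jaw":-0.2},{"delta_pos":[0,0,0.1],"twist":0,"jaw":0},{"delta_pos":[0,0,0],"twist":0,"jaw":0.1},{"delta_pos":[0,0,0],"twist":0,"jaw":0.1},{"delta_pos":[0,0,0],"twist":0,"jaw":0.1},{"delta_pos":[0,0,0],"twist":0,"jaw":0.1}]' --squeeze 25

```text
clock: 45.67
ee_pos: [0.4624, -0.076, 0.0051]
ee_rot: [-180.0, 0.1, 172.8]
force: [0.3, -0.9, 0.1]
grip_width: 0.0386
grasp_force: 0.0
```

Emit:
servo_tool --commands '[{"delta_pos":[0.05,0,0.05],"twist":0,"jaw":0.2},{"delta_pos":[0,0,0],"twist":0,"jaw":0.3},{"delta_pos":[0,0,0],"twist":0,"jaw":0.45},{"delta_pos":[0,0,0],"twist":0,"jaw":0.45},{"delta_pos":[0,0,0],"twist":0,"jaw":0.45},{"delta_pos":[0,0,0],"twist":0,"jaw":0.45},{"delta_pos":[0,0,0],"twist":0,"jaw":0.45}]'

```text
clock: 46.25
ee_pos: [0.4609, -0.0757, 0.0035]
ee_rot: [-180.0, 0.0, 172.8]
force: [-1.9, 0.0, 6.2]
grip_width: 0.0276
grasp_force: 24.7
```

Emit:
servo_tool --commands '[{"delta_pos":[0,0,-0.2],"twist":0,"jaw":0.6},{"delta_pos":[0,0,-0.5],"twist":0,"jaw":0.6},{"delta_pos":[0,0,-0.8],"twist":0,"jaw":0.6},{"delta_pos":[0,0,-0.9],"twist":0,"jaw":0.6},{"delta_pos":[0,0,-0.9],"twist":0,"jaw":0.6},{"delta_pos":[0,0,-0.7],"twist":0,"jaw":0.6},{"delta_pos":[0,0,0],"twist":0,"jaw":0.6},{"delta_pos":[0,0,0],"twist":0,"jaw":0.6}]'

```text
clock: 46.92
ee_pos: [0.4611, -0.0757, 0.0839]
ee_rot: [-180.0, 0.1, 172.8]
force: [-0.5, 0.3, -1.1]
grip_width: 0.0278
grasp_force: 24.7
```

```bash
python3 - <<'E'
from h import *
goto(.5313,-.2962,.085,172.8)
E
```

```text
pos [ 0.4611 -0.0757  0.0839] rot [-1.800e+02  1.000e-01  1.728e+02] units [ -4.86 -10.5   -0.04] twist 0.0
```

Emit:
servo_tool --commands '[{"delta_pos":[-0.2,-0.44,0],"twist":0,"jaw":0.6},{"delta_pos":[-0.4,-0.86,0],"twist":0,"jaw":0.6},{"delta_pos":[-0.4,-0.86,0],"twist":0,"jaw":0.6},{"delta_pos":[-0.4,-0.86,0],"twist":0,"jaw":0.6},{"delta_pos":[-0.4,-0.86,0],"twist":0,"jaw":0.6},{"delta_pos":[-0.4,-0.86,0],"twist":0,"jaw":0.6},{"delta_pos":[-0.4,-0.86,0],"twist":0,"jaw":0.6},{"delta_pos":[-0.4,-0.86,0],"twist":0,"jaw":0.6},{"delta_pos":[-0.4,-0.86,0],"twist":0,"jaw":0.6},{"delta_pos":[-0.4,-0.86,0],"twist":0,"jaw":0.6},{"delta_pos":[-0.4,-0.86,0],"twist":0,"jaw":0.6},{"delta_pos":[-0.4,-0.86,0],"twist":0,"jaw":0.6},{"delta_pos":[-0.26,-0.6,0],"twist":0,"jaw":0.6},{"delta_pos":[0,0,0],"twist":0,"jaw":0.6},{"delta_pos":[0,0,0],"twist":0,"jaw":0.6},{"delta_pos":[0,0,0],"twist":0,"jaw":0.6}]'

```text
clock: 48.25
ee_pos: [0.5301, -0.2951, 0.0822]
ee_rot: [179.9, -0.1, 172.8]
force: [1.1, -0.4, -1.1]
grip_width: 0.0275
grasp_force: 24.7
```

```bash
python3 - <<'E'
from h import *
goto(.5313,-.2962,.0035,172.8)
E
```

```text
pos [ 0.5301 -0.2951  0.0822] rot [ 1.799e+02 -1.000e-01  1.728e+02] units [-0.07 -0.05  3.94] twist 0.0
```

Emit:
servo_tool --commands '[{"delta_pos":[-0.04,-0.05,0.6],"twist":0,"jaw":0.6},{"delta_pos":[0,0,0.9],"twist":0,"jaw":0.6},{"delta_pos":[0,0,0.9],"twist":0,"jaw":0.6},{"delta_pos":[0,0,0.7],"twist":0,"jaw":0.6},{"delta_pos":[0,0,0.4],"twist":0,"jaw":0.6},{"delta_pos":[0,0,0.25],"twist":0,"jaw":0.6},{"delta_pos":[0,0,0],"twist":0,"jaw":0.6},{"delta_pos":[0,0,0],"twist":0,"jaw":0.6},{"delta_pos":[0,0,0],"twist":0,"jaw":0.6},{"delta_pos":[0,0,0],"twist":0,"jaw":0.6}]'

```text
clock: 49.08
ee_pos: [0.5321, -0.2977, 0.0092]
ee_rot: [-179.9, 0.1, 172.8]
force: [0.1, 0.5, 1.0]
grip_width: 0.0273
grasp_force: 24.7
```

Emit:
servo_tool --commands '[{"delta_pos":[0,0,0.1],"twist":0,"jaw":0.6},{"delta_pos":[0,0,0.1],"twist":0,"jaw":0.6},{"delta_pos":[0,0,0.08],"twist":0,"jaw":0.6},{"delta_pos":[0,0,0],"twist":0,"jaw":0.6},{"delta_pos":[0,0,0],"twist":0,"jaw":0.6}]'

```text
clock: 49.5
ee_pos: [0.5318, -0.2975, 0.0036]
ee_rot: [-180.0, 0.0, 172.8]
force: [-2.2, 0.9, 6.7]
grip_width: 0.0272
grasp_force: 25.5
```

Seated; release, lift and take the last look with both trays.

Emit:
servo_tool --commands '[{"delta_pos":[0,0,0],"twist":0,"jaw":0.2},{"delta_pos":[0,0,0],"twist":0,"jaw":0},{"delta_pos":[0,0,0],"twist":0,"jaw":-0.1},{"delta_pos":[0,0,0],"twist":0,"jaw":-0.1},{"delta_pos":[0,0,0],"twist":0,"jaw":-0.1},{"delta_pos":[0,0,-0.4],"twist":0,"jaw":-0.1},{"delta_pos":[0,0,-0.9],"twist":0,"jaw":-0.1},{"delta_pos":[0,0,-1],"twist":0,"jaw":-0.1},{"delta_pos":[0,0,-1],"twist":0,"jaw":-0.1},{"delta_pos":[0,0,-1],"twist":0,"jaw":-0.1},{"delta_pos":[0,0,-1],"twist":0,"jaw":-0.1},{"delta_pos":[0,0,-1],"twist":0,"jaw":-0.1},{"delta_pos":[0,1,-0.5],"twist":0,"jaw":-0.1},{"delta_pos":[0,1,0],"twist":0,"jaw":-0.1},{"delta_pos":[0,1,0],"twist":0,"jaw":-0.1},{"delta_pos":[0,1,0],"twist":0,"jaw":-0.1},{"delta_pos":[0,1,0],"twist":0,"jaw":-0.1},{"delta_pos":[0,1,0],"twist":0,"jaw":-0.1},{"delta_pos":[0,1,0],"twist":0,"jaw":-0.1},{"delta_pos":[0,1,0],"twist":0,"jaw":-0.1}]'

```text
clock: 51.17
ee_pos: [0.5515, -0.1374, 0.1391]
ee_rot: [-180.0, 0.0, 172.8]
force: [-0.3, -0.6, 0.1]
grip_width: 0.0466
grasp_force: 0.0
```

```bash
python3 - <<'E'
from h import *
s=eyes.snapshot("scene");t=eyes.snapshot("top");w=eyes.snapshot("wrist")
cv2.imwrite("pics/sF.png",s);cv2.imwrite("pics/tF.png",t)
r=lambda a,W,H:cv2.resize(a,(W,H),interpolation=3)
a=np.hstack([r(s[110:230,320:480],400,300),r(s[250:355,75:215],400,300)])
b=np.hstack([r(t[220:350,150:230],185,300),r(t[235:325,420:500],267,300),r(t[130:330,130:500],348,300)])
cv2.imwrite("pics/final.png",np.vstack([a,b]))
E
```

```text
(no output)
```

View pics/final.png

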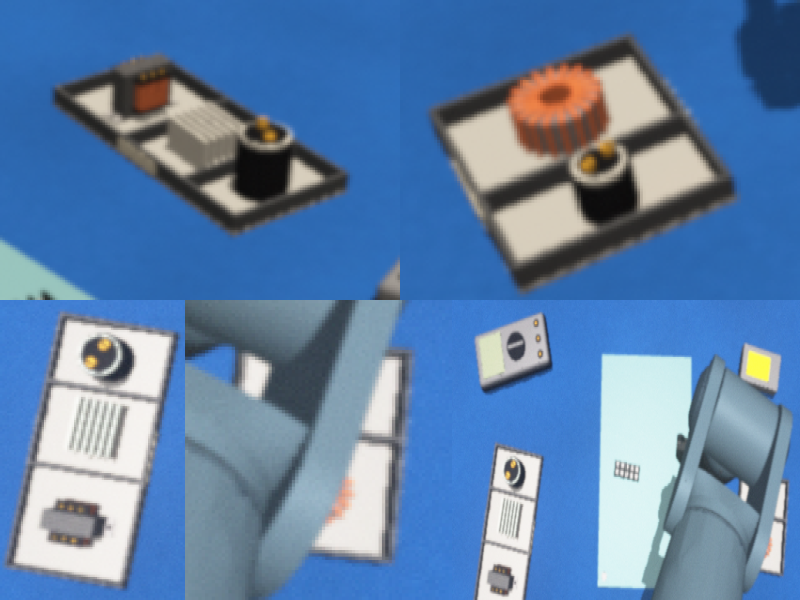

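The final picture shows every part upright and flat in its own compartment. The terminal strip, multimeter and adapter box have not moved.

```bash
python3 -c "
from bench import job
print(job.sign_off())"
```

```text
the job is handed in; nothing more can be done
None
```

Both kits are made up in the order asked and handed in at about 51 s of 115 s; the one concern is a failed grasp of the heat sink, where the wrist force read 44 N, over the 40 N limit if that counts as the gripper's body pressing.

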